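Assemble the filter barrel of a weld-viewing camera

ROBOT

A 6-joint arm with a two-finger parallel gripper is mounted at the origin on the work surface. World frame = base frame: x ahead of the robot, y to its left, z up, the work surface at z = 0. Lengths are in m, angles in degrees, forces in N, time in s.
With the tool pointing down it reaches from about 0.25 to 0.725 m from the base axis. Payload 9.7 kg.
Tool frame: the origin (TCP) lies at the very end of the fingers, on their centre line; the grasp point (between the pads) lies 19 mm behind it; y points along the fingers, x is the direction in which the jaws open and shut, and the axes are right-handed (so a half turn about y gives the same grasp; the last joint's range is limited). The gripper opens to 85 mm and grips with 20 to 120 N. Pads are 22 mm wide; open, the fingers measure 114 mm over their backs; the gripper's body (76 mm by 85 mm) begins 54 mm behind the grasp point. The pads swing forward as they close: fully open they stand 13 mm farther back than shut.
Start: joints at [77.235, 4.979, 10.078, 95.1, 0, 90], TCP at [0.122, 0.536, 0.231] pointing down, gripper open.
Joint ranges: [-179.16, 179.16], [-48.56, 103.87], [-65.8, 70.77], [-126.05, 130.52], [-82.76, 87.17], [-180, 180]. Speed limits (degrees/s): [127.2, 127.2, 147.25, 180, 180, 180].

INTERFACE

Orientations are given as [roll, pitch, yaw] about the fixed x, y, z axes, in that order (R = Rz(yaw) Ry(pitch) Rx(roll)).
In Python, from workcell import bot gives the robot as it stands.
- The arm moves only by the shell command python3 -m jog 'ROWS' [FORCE]. ROWS is JSON, a list of rows, each a list of 7 numbers: the closure, from 0 (fully open) to 1 (shut), then the shift along the world's x, y, z in units of 25 mm (1.0 is 25 mm), then the turn, a rotation vector about the world's x, y, z in units of 5 degrees (1.0 is 5 degrees). A call has 1 to 5 rows; each row is the pose to reach, as a shift and turn from the pose commanded when the call began; what a row does not reach only later rows make up. A row lasts 1/10 s, in which the tool goes at most 50 mm and 8.59 degrees, less where a joint would pass 70% of its speed; a pose out of reach is approached as far as the arm can. A call with a gripper value outside its range is refused whole. The fingers move at their own pace and stop on an object; FORCE is the grip in N (left out, the last holds). Time passes only in rows, so rows that repeat a pose let the fingers close. It gives the time, the measured TCP pose, the force and the opening at its end, in the units of the state.
- bot.get_obs(): the state, without advancing time (a new reading comes with each control period).
- bot.camera(name): name is "scene" or "top"; returns (picture, depth): 420x560x3 uint8, red, green, blue; 420x560 float32, m along the optical axis (not along the pixel's ray), 0 where there is no reading.
- bot.camera_model(name): a dict with "fx", "fy", "cx", "cy" (pixels), "rvec" (rotation vector, rad) and "tvec" (3), from world to camera coordinates, as OpenCV has them. Camera axes: x right, y down, z forward; pixel columns grow to the right and rows downward; lengths in m; the calibration is good to about 2 mm. A picture is of the moment at which its call begins. camera_model takes no time and is no camera call.
- bot.job_done(): hands the job in, once; it reports no verdict.
Trained networks look in the newest picture that a camera, given by its name, has taken for a name from the list of things; names that differ only in an ending like _2 or _b are one class to them, and where a whole thing is asked for, a point or a joint stands for the part that bears it (a point fixed in the world has none). Each returns a list of dicts, best first, with "conf" (0 to 1); they miss things now and then, are a little off and sometimes report something else, mostly with a low value. They report only what shows in the picture. A call takes as long as a camera call. They do not tell look-alikes from the thing itself.
- bot.regions_of(camera, label): "pixels" (420x560 bool, what is visible of it) and "point" ([row, column] in pixels, amid what is visible of it).
The state is a dict: "time": time; "q": joint angles; "qd": joint speeds; "joint_efforts": joint torques, N m; "ee_pos": TCP position; "tcp_rot": TCP orientation; "wrist_force": force on the tool from outside, world axes, zero at the start; "torque": the same for the moment, N m; "opening": finger opening in m.
Only numpy, scipy, OpenCV 4.12 (cv2) and the standard library are available. Lean on these libraries where they do the work, as an engineer would, in place of code of your own. Each camera call takes 0.05 s, during which the arm holds its last target. There are 200 camera calls.

TASK

First work the blue swing arm through its whole travel, shut against its stop and then fully open, to be sure that it does not bind. Then load the barrel with the lens (dome up) at the bottom, the spacer ring on it, and after that every filter glass lying on the bench, all flat; swing the arm fully shut again and screw its retaining ring down, clockwise, until it clamps the stack firmly but without crushing the glass. Leave the tools and the loose nut on the bench alone.

Things in the scene. Friction and masses are not known exactly. Their poses are not given: they have to be found in the camera images.
- barrel_floor (a point): Centre of the flat floor of the barrel, 12 mm above the bench. Aluminium tube: bore 50 mm across, 44 mm deep, top 6 mm flared, outside about 66 mm. Two opposite finger slots, 34 mm wide, cut the wall from top to floor at the +y and -y sides of this frame: fingers closing along this y axis can lower a part to the bottom. x: towards the hinge post. z up.
- barrel_mouth (a point): Centre of the barrel's rim, 44 mm above its floor and 56 mm above the bench; same axes. The barrel stands on a grey base plate, 185 x 90 x 12 mm, fixed to the bench, which also carries the hinge post (26 mm across) 95 mm from the barrel's axis, towards +x of this frame.
- swing_hinge (a point): A point on the upright hinge axis of the blue swing arm, at the underside of the arm, 56 mm above the bench; axes as the barrel's, fixed. The arm is 10 mm thick (56 to 66 mm above the bench); its hub's top is 70 mm above the bench.
- swing_arm (a joint): Angle of the swing arm about its upright hinge, rad: 0 = shut (against its stop, the retaining ring straight above the barrel), 1.6 = fully open (against the other stop). It opens counter-clockwise seen from above. Dry friction of about 0.12 N m, 0.7 N at the handle; it stays where it is left.
- swing_handle (a point): Grip point of the arm's black upright handle peg: 14 mm across, rising from 66 to 98 mm above the bench; this point is on its axis at 88 mm. It is 170 mm from the hinge axis and 75 mm beyond the axis of the retaining ring. Moves with the arm.
- clamp_ring (a joint): Turn of the steel retaining ring in the arm's threaded eye, rad: 0 = wound fully up (as at the start), 5.6 = fully down. Grows clockwise seen from above; the ring goes down 5 mm per rad. Dry friction about 0.16 N m: it stays, and keeps clamping, when let go. 0.3 to 0.8 rad past first touch clamps firmly; turned much further it ends solid and crushes the glass.
- ring_top (a point): Centre of the top of the retaining ring's knurled head, 60 mm across and 22 mm tall; wound up, its top is 117 mm above the bench and its underside 29 mm above the arm. Below it a threaded tube, 45 mm across, reaches down through the arm. Moves with the arm and the ring.
- ring_carrier: The retaining ring as it goes up and down; origin on its axis at the lower face of its brass pressure foot (43 mm across), undisturbed. The foot is sprung: it yields up to 6 mm, 5 N at first touch and 5 N more per mm. Wound up, this face is 47 mm above the barrel's floor, 3 mm above its rim. Turning the ring clockwise presses the arm against its shut stop.
- lens: Lens in its aluminium cell: disc 46 mm across, rim 10 mm tall, with a domed glass on top 32 mm across that rises to 15 mm; its origin is the centre of its underside, z up. It lies flat on the bench, face up, at the start, dome up. Alone in the barrel its underside is on the barrel floor; the spacer fits over the dome.
- spacer: Aluminium spacer ring: 46 mm outside, 36 mm inside, 8 mm tall; its origin is the centre of its underside, z up. It lies flat on the bench, face up, at the start.
- filter1: Flat filter glass in a thin aluminium rim: plain disc 46 mm across and 7 mm thick, no dome and no hole; one of one to three alike (None when this one is absent); its origin is the centre of its underside, z up. It lies flat on the bench, face up, at the start.
- filter2: Flat filter glass in a thin aluminium rim: plain disc 46 mm across and 7 mm thick, no dome and no hole; one of one to three alike (None when this one is absent); its origin is the centre of its underside, z up. It lies flat on the bench, face up, at the start.
- filter3: Flat filter glass in a thin aluminium rim: plain disc 46 mm across and 7 mm thick, no dome and no hole; one of one to three alike (None when this one is absent); its origin is the centre of its underside, z up. It lies flat on the bench, face up, at the start.
- nut: Bystander among the parts: big steel hexagon nut, 31 mm across flats, 36 mm across corners, 22 mm tall; origin under its centre. Leave it.
- mallet: Bystander: orange dead-blow mallet lying on the bench beyond the parts, head 124 x 52 mm, handle 250 mm; origin under the head.
- c_clamp: Bystander: yellow C-clamp lying on the bench at the left, about 170 x 140 mm, 26 mm tall.
- fitting: Bystander: small brass pipe fitting standing on the bench at the right, 32 mm across, 50 mm tall; origin under its centre.
There are look-alikes about, which are no part of the job. Leave any brown or yellow look-alike of the filter2 alone.

How it is judged:
By the outcome, as a careful person would: the job done as asked, in the order asked, and still so for the second after the job is handed in, with the robot touching nothing.
Of filter1, filter2, filter3 only 1 to 3 are there at a start; the rules pass over those that are not, and their reading is None.
At some moment in a run one of lens, spacer, filter1, filter2, filter3 may be knocked a few centimetres aside while the robot is not near it.
Once in a run the grip may slacken for a moment while it holds something.
It also fails if it takes over 210 s, if anything falls off the work surface, if the arm or the gripper's body presses on something with over 40 N, if the wrist force passes 120 N, or if a joint passes its speed limit or range.

## Working session

There is one attempt and no reset: what is moved stays moved. The work goes in short steps, Python scripts to look and compute and a shell command to move; the robot and the scene stay as the last step left them, time stands still between calls to the robot, and variables do not carry over. Pictures are saved under pics/ and viewed, about 12 in all and at most 16, crops included, and the job is handed in when it is done.

```bash
mkdir -p pics; ls; cat > h.py <<'E'
import numpy as np, cv2
from workcell import bot
def shot(cam,name=None,crop=None,scale=1):
    p,d=bot.camera(cam)
    if name:
        q=p if crop is None else p[crop[0]:crop[1],crop[2]:crop[3]]
        q=cv2.resize(q,None,fx=scale,fy=scale,interpolation=cv2.INTER_CUBIC)
        cv2.imwrite('pics/'+name+'.png',q[:,:,::-1])
    return p,d
def cloud(cam,d):
    m=bot.camera_model(cam);R=cv2.Rodrigues(np.array(m['rvec'],float))[0];t=np.array(m['tvec'],float).ravel()
    v,u=np.mgrid[:d.shape[0],:d.shape[1]]
    c=np.stack([(u-m['cx'])/m['fx']*d,(v-m['cy'])/m['fy']*d,d],-1)
    w=(c-t)@R
    w[d<=0]=np.nan
    return w
def proj(cam,P):
    m=bot.camera_model(cam)
    K=np.array([[m['fx'],0,m['cx']],[0,m['fy'],m['cy']],[0,0,1.]])
    return cv2.projectPoints(np.array(P,float).reshape(-1,1,3),np.array(m['rvec'],float),np.array(m['tvec'],float),K,None)[0].reshape(-1,2)
E
python3 - <<'E'
from h import *
o=bot.get_obs();print(o['time'],o['ee_pos'],o['tcp_rot'],o['opening'])
W={}
for c in ['top','scene']:
    p,d=shot(c,'0'+c,scale=1.4);w=cloud(c,d)
    m=bot.camera_model(c);R=cv2.Rodrigues(np.array(m['rvec'],float))[0];print(c,'campos',-R.T@np.array(m['tvec']).ravel())
    for l in ['lens','spacer','filter1','nut','swing_handle','ring_top','swing_arm','barrel_floor','mallet','fitting']:
        try:
            for r in bot.regions_of(c,l):
                if r['conf']<.2: continue
                x=w[r['pixels']];x=x[~np.isnan(x[:,0])]
                top=np.percentile(x[:,2],90);k=x[x[:,2]>top-.004]
                print(l,round(r['conf'],2),np.round(r['point']),r['pixels'].sum(),'med',np.round(np.median(x,0),3),'topz',round(top,3),'topmid',np.round((k.min(0)+k.max(0))/2,3),'size',np.round(np.ptp(k,axis=0),3),p[r['pixels']].mean(0).round())
        except Exception as e: print(l,e)
E
```

```text
pics
0.0 [0.12147914 0.53616705 0.23056616] [-9.00003868e+01  7.98415849e-02  7.72327448e+01] 0.08574655558742267
top campos [0.35897603 0.09558844 1.48907284]
lens 0.73 [217. 229.] 190 med [0.568 0.24  0.011] topz 0.016 topmid [0.569 0.24  0.017] size [0.043 0.04  0.01 ] [197. 198. 201.]
spacer 0.39 [251. 233.] 91 med [0.457 0.24  0.007] topz 0.011 topmid [0.456 0.241 0.011] size [0.043 0.042 0.007] [191. 184. 184.]
filter1 0.74 [180. 298.] 174 med [0.67  0.045 0.007] topz 0.011 topmid [0.67  0.044 0.012] size [0.042 0.038 0.01 ] [208. 211.   1.]
filter1 0.74 [218. 229.] 200 med [0.57  0.243 0.011] topz 0.016 topmid [0.569 0.242 0.017] size [0.043 0.043 0.01 ] [198. 198. 201.]
filter1 0.69 [193. 259.] 199 med [0.65  0.16  0.007] topz 0.011 topmid [0.65  0.162 0.011] size [0.041 0.041 0.008] [139.  85.  45.]
filter1 0.69 [269. 303.] 208 med [0.421 0.049 0.007] topz 0.012 topmid [0.422 0.05  0.014] size [0.042 0.043 0.012] [204. 206.   5.]
filter1 0.57 [211. 279.] 183 med [0.585 0.103 0.006] topz 0.011 topmid [0.586 0.105 0.011] size [0.043 0.038 0.007] [131. 187. 143.]
filter1 0.57 [
[... 2611 characters left out ...]
171.]
ring_top 0.82 [250. 175.] 492 med [ 0.53  -0.191  0.108] topz 0.116 topmid [ 0.527 -0.192  0.116] size [0.059 0.059 0.008] [155. 151. 146.]
swing_arm 0.72 [257. 182.] 1233 med [ 0.54  -0.19   0.067] topz 0.114 topmid [ 0.526 -0.191  0.115] size [0.061 0.06  0.01 ] [116. 139. 167.]
swing_arm 0.34 [205. 309.] 173 med [0.574 0.236 0.007] topz 0.012 topmid [0.571 0.238 0.012] size [0.046 0.043 0.008] [244. 235. 225.]
barrel_floor 0.57 [260. 201.] 2824 med [ 0.553 -0.163  0.023] topz 0.105 topmid [ 0.525 -0.191  0.11 ] size [0.063 0.06  0.019] [153. 159. 169.]
mallet 0.74 [286. 330.] 1519 med [0.824 0.073 0.029] topz 0.045 topmid [0.782 0.114 0.047] size [0.084 0.107 0.012] [243. 151.   4.]
```

View pics/0top.png

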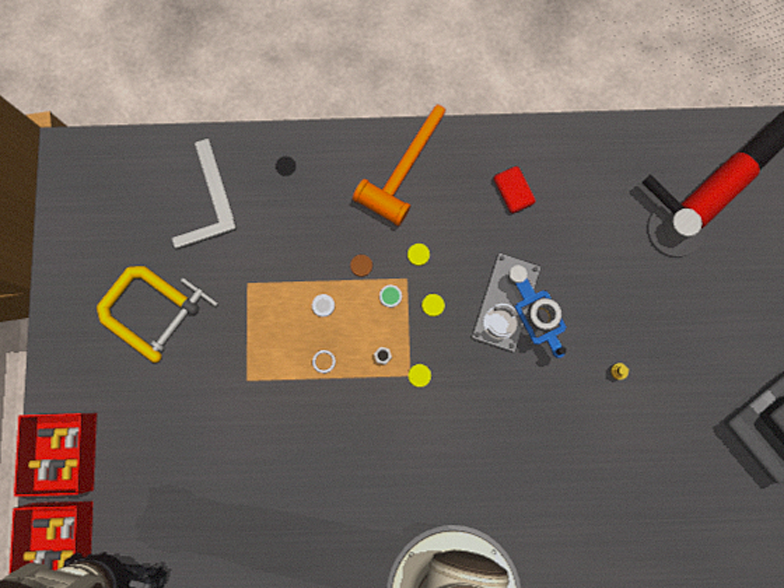

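View pics/0scene.png

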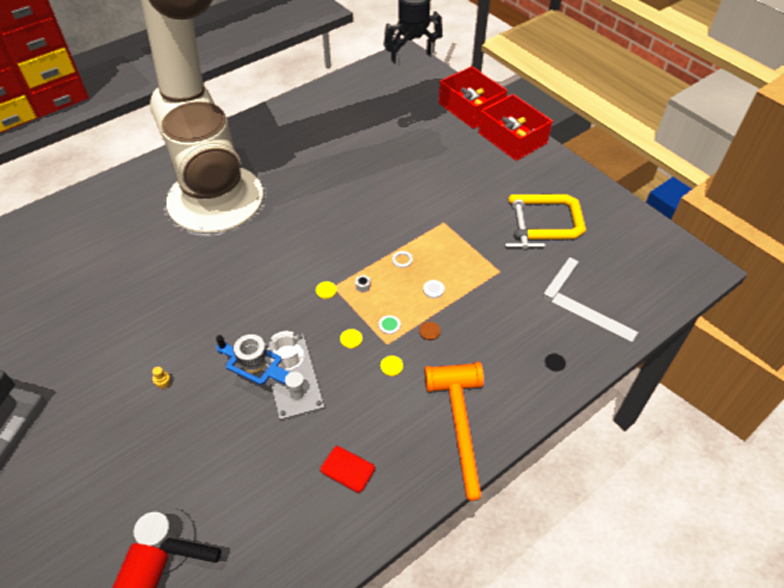

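The real filter is the green disc on the mat, at top (390,295)/1.4. The yellow discs at (418,254), (432,305) and (419,376) and the brown one at (361,265) are look-alikes. A black disc at (285,165) needs checking. I'll confirm these in a crop and fit the fixture geometry.

```bash
python3 - <<'E'
from h import *
p,d=shot('top','1',crop=(95,285,150,420),scale=2.9)
for c in ['top','scene']:
    if c=='scene': p,d=shot(c)
    w=cloud(c,d)
    hsv=cv2.cvtColor(p,cv2.COLOR_RGB2HSV)
    X,Y,Z=w[...,0],w[...,1],w[...,2]
    box=(X>.42)&(X<.70)&(Y>-.30)&(Y<-.07)
    off={'top':.003,'scene':-.001}[c]
    def rep(n,m):
        q=w[m];
        if len(q)<5: print(c,n,len(q));return
        (cx,cy),r=cv2.minEnclosingCircle(q[:,:2].astype(np.float32))
        print(c,n,len(q),'circ',round(cx,4),round(cy,4),round(r,4),'mean',q.mean(0).round(4),'bb',q.min(0).round(3),q.max(0).round(3))
    S=hsv[...,1]
    rep('hub',box&(X>.58)&(Z>.064)&(Z<.08)&(S<90))
    rep('ringtop',box&(Z>.108))
    rep('rim',box&(Z>.048)&(Z<.062)&(S<70)&(Y>-.165)&(X<.60))
    rep('plate',box&(Z>.009)&(Z<.019))
    rep('handle',box&(Z>.08)&(Y<-.21)&(X<.50))
    m=box&(Z>.005)&(Z<.022)
    pl=w[m][:,:2].astype(np.float32)
    print('platerect',cv2.minAreaRect(pl))
    bl=box&(hsv[...,0]>95)&(hsv[...,0]<125)&(S>140); rep('blue',bl&(Z>.055)&(Z<.08))
    q=w[bl&(Z>.055)&(Z<.072)][:,:2]; u,s,vt=np.linalg.svd(q-q.mean(0));print('bluedir',np.degrees(np.arctan2(*vt[0][::-1])),q.mean(0))
    rep('dark disc?',(X>.7)&(X<1)&(Y>.2)&(Y<.4)&(p.max(2)<45))
E
```

```text
top hub 128 circ 0.6033 -0.1568 0.0273 mean [ 0.6108 -0.15    0.0703] bb [ 0.583 -0.174  0.065] [ 0.629 -0.132  0.077]
top ringtop 274 circ 0.5253 -0.1895 0.0309 mean [ 0.5256 -0.1882  0.1165] bb [ 0.495 -0.219  0.108] [ 0.554 -0.159  0.124]
top rim 89 circ 0.5462 -0.1238 0.0558 mean [ 0.5265 -0.1186  0.0546] bb [ 0.492 -0.164  0.048] [ 0.6   -0.09   0.062]
top plate 1254 circ 0.5644 -0.1772 0.1587 mean [ 0.5606 -0.1272  0.0131] bb [ 0.42  -0.296  0.009] [ 0.693 -0.07   0.019]
top handle 29 circ 0.4573 -0.2196 0.0072 mean [ 0.4568 -0.2189  0.0949] bb [ 0.451 -0.226  0.082] [ 0.464 -0.212  0.104]
platerect ((0.5599930286407471, -0.18482178449630737), (0.22882579267024994, 0.2796170115470886), 89.73233032226562)
top blue 492 circ 0.5199 -0.1825 0.0836 mean [ 0.5253 -0.183   0.0657] bb [ 0.446 -0.234  0.056] [ 0.602 -0.141  0.077]
bluedir -156.046455661314 [ 0.52488848 -0.18283292]
top dark disc? 98 circ 0.87 0.3197 0.0209 mean [8.704e-01 3.195e-01 6.000e-04] bb [ 0.851  0.3   -0.007] [0.89  0.339 0.008]
scene hub 110 circ 0.613 -0.1525 0.0181 mean [ 0.6135 -0.1515  0.0677] bb [ 0.595 -
[... 237 characters left out ...]
 0.491 -0.158  0.048] [ 0.557 -0.09   0.059]
scene plate 756 circ 0.5692 -0.1339 0.0987 mean [ 0.5843 -0.1363  0.0118] bb [ 0.471 -0.206  0.009] [ 0.668 -0.07   0.019]
scene handle 33 circ 0.4594 -0.2223 0.0077 mean [ 0.4602 -0.2226  0.0909] bb [ 0.453 -0.229  0.08 ] [ 0.467 -0.215  0.1  ]
platerect ((0.58906090259552, -0.13850751519203186), (0.1300719529390335, 0.2842976450920105), 56.59571838378906)
scene blue 418 circ 0.5291 -0.2 0.0811 mean [ 0.5403 -0.1938  0.0634] bb [ 0.454 -0.239  0.056] [ 0.604 -0.143  0.079]
bluedir 30.253788352518768 [ 0.54081752 -0.19358465]
scene dark disc? 150 circ 0.9496 0.3045 0.0992 mean [ 0.8911  0.3146 -0.0047] bb [ 0.853  0.209 -0.024] [0.977 0.4   0.006]
```

View pics/1.png

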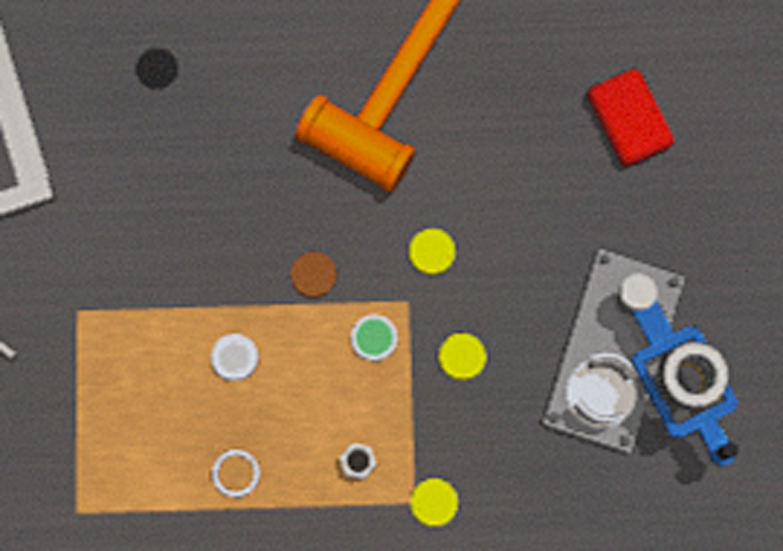

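Only the green disc, at top pixel ~(279,211) and about (0.586,0.103), is a filter. The yellow and brown discs are decoys, and the black disc is flat, paintless clutter out of reach. Estimates so far:

| Item | Position or angle |
|---|---|
| Hinge | (0.613,-0.151) |
| Barrel | (0.522,-0.1235), yaw about -17° |
| Arm opening now | about 0.72 rad |

Next I'll move to the handle.

```bash
python3 -m jog '[[0,3.37,-7.57,0,0,0,0],[0,3.37,-7.57,0,0,0,0],[0,3.37,-7.57,0,0,0,0],[0,3.37,-7.57,0,0,0,0],[0,3.37,-7.57,0,0,0,0]]' 20
python3 -m jog '[[0.5,3.37,-7.57,0,0,0,7.5],[0.5,3.37,-7.57,0,0,0,7.5],[0.5,3.37,-7.57,0,0,0,7.5],[0.5,3.37,-7.57,0,0,0,7.5],[0.5,3.37,-7.57,0,0,0,7.5]]'
python3 -c "
from h import *
o=bot.get_obs();print(o['time'],o['q'],o['ee_pos'],o['tcp_rot'],o['opening'])"
```

```text
time: 1.7
ee_pos: [0.2069, 0.3438, 0.2321]
tcp_rot: [-90.1, -0.1, 77.1]
wrist_force: [0.9, 1.3, 0.3]
opening: 0.0853
time: 2.2
ee_pos: [0.2869, 0.167, 0.2315]
tcp_rot: [-90.1, -0.0, 111.6]
wrist_force: [0.5, 0.4, 0.7]
opening: 0.0424
2.2 [ 3.01980165e+01 -2.45828816e+01 -1.53557730e+01  9.91712441e+01
  4.47141202e-03  8.61034316e+00] [0.28689197 0.16698755 0.23154407] [-9.00545654e+01 -1.27846972e-02  1.11587682e+02] 0.04241095131813464
```

```bash
python3 -m jog '[[0.55,3.37,-7.56,0,0,0,0],[0.55,3.37,-7.56,0,0,0,0],[0.55,3.37,-7.56,0,0,0,0],[0.55,3.37,-7.56,0,0,0,0],[0.55,3.37,-7.56,0,0,0,0]]'
python3 -m jog '[[0.55,3.37,-7.56,0,0,0,0],[0.55,3.37,-7.56,0,0,0,0],[0.55,3.37,-7.56,0,0,0,0],[0.55,3.37,-7.56,-3,0,0,0],[0.55,3.37,-7.56,-3,0,0,0]]'
python3 -m jog '[[0.55,0,0,0,0,0,0],[0.55,0,0,0,0,0,0]]'
python3 - <<'E'
from h import *
p,d=shot('scene','2',crop=(180,300,100,260),scale=4)
E
```

```text
time: 2.7
ee_pos: [0.372, -0.025, 0.2309]
tcp_rot: [-90.0, 0.0, 110.9]
wrist_force: [-0.9, 0.0, -0.6]
opening: 0.0383
time: 3.2
ee_pos: [0.4562, -0.2113, 0.1554]
tcp_rot: [-90.1, 0.0, 111.3]
wrist_force: [0.5, 0.1, -0.3]
opening: 0.0383
time: 3.4
ee_pos: [0.4548, -0.2093, 0.1557]
tcp_rot: [-89.9, -0.1, 111.3]
wrist_force: [-0.2, -0.1, 1.0]
opening: 0.0383
```

View pics/2.png

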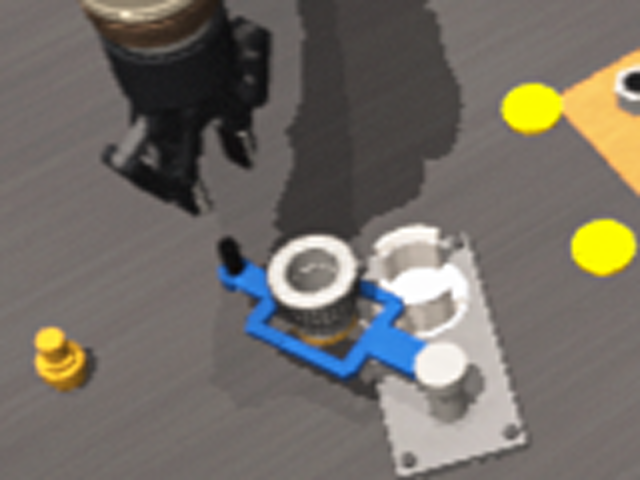

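The gripper (crop ~(200,150)) is just above the black handle peg (230,255). I'll correct by +4 mm in x and -12 mm in y, then descend to straddle the peg.

```bash
python3 -m jog '[[0.55,0.15,-0.47,0,0,0,0.7],[0.55,0.15,-0.47,0,0,0,0.7],[0.55,0.15,-0.47,-1.6,0,0,0.7],[0.55,0.15,-0.47,-3.1,0,0,0.7],[0.55,0.15,-0.47,-3.1,0,0,0.7]]'
python3 -m jog '[[0.55,0,0,0,0,0,0],[0.55,0,0,0,0,0,0]]'
python3 - <<'E'
import numpy as np
h=np.array([.613,-.151]);P=.17
def at(a): t=np.radians(163.2+a);return h+P*np.array([np.cos(t),np.sin(t)])
prev=np.array([.4585,-.221]);pa=41.5
for a in [33,25,17,9,0,-4]:
    q=at(a);print(a,((q-at(pa))/.025).round(2),q.round(3));pa=a
pa=0
for a in range(0,100,8):
    print(a,((at(a)-at(0))/.025).round(2))
E
```

```text
time: 3.95
ee_pos: [0.4567, -0.2196, 0.0756]
tcp_rot: [-89.8, -0.3, 114.8]
wrist_force: [-0.4, 0.7, 0.9]
opening: 0.0385
time: 4.15
ee_pos: [0.4599, -0.2218, 0.0817]
tcp_rot: [-90.1, 0.2, 114.8]
wrist_force: [0.9, -1.0, 0.0]
opening: 0.0385
33 [-0.35  0.94] [ 0.45  -0.198]
25 [-0.2   0.93] [ 0.445 -0.175]
17 [-0.07  0.95] [ 0.443 -0.152]
9 [0.06 0.95] [ 0.445 -0.128]
0 [0.23 1.04] [ 0.45  -0.102]
-4 [0.15 0.45] [ 0.454 -0.091]
0 [0. 0.]
8 [-0.21 -0.93]
16 [-0.29 -1.87]
24 [-0.24 -2.82]
32 [-0.05 -3.75]
40 [ 0.26 -4.64]
48 [ 0.69 -5.49]
56 [ 1.24 -6.26]
64 [ 1.89 -6.95]
72 [ 2.63 -7.55]
80 [ 3.44 -8.03]
88 [ 4.32 -8.4 ]
96 [ 5.24 -8.64]
```

```bash
python3 -m jog '[[0.72,-0.35,0.94,0,0,0,-1.65],[0.72,-0.55,1.87,0,0,0,-3.3],[0.72,-0.62,2.82,0,0,0,-4.9],[0.72,-0.56,3.77,0,0,0,-6.5],[0.72,-0.33,4.81,0,0,0,-8.2]]'
python3 -m jog '[[0.72,0,0,0,0,0,0],[0.72,0,0,0,0,0,0]]'
python3 -m jog '[[0.72,0.03,0.12,0,0,0,0],[0.72,0.06,0.24,0,0,0,0]]'
python3 -m jog '[[0.72,0.03,0.1,0,0,0,0],[0.72,0.03,0.1,0,0,0,0]]'
python3 - <<'E'
from h import *
p,d=shot('top','3',crop=(160,280,320,460),scale=4)
E
```

```text
time: 4.65
ee_pos: [0.4512, -0.1009, 0.0815]
tcp_rot: [-90.2, 0.0, 73.4]
wrist_force: [1.2, -1.4, -0.3]
opening: 0.0238
time: 4.85
ee_pos: [0.4515, -0.1013, 0.0807]
tcp_rot: [-90.2, -0.0, 74.0]
wrist_force: [0.0, 0.3, -0.4]
opening: 0.0237
time: 5.05
ee_pos: [0.4522, -0.096, 0.0793]
tcp_rot: [-90.0, 0.0, 73.8]
wrist_force: [-0.2, 0.1, -0.4]
opening: 0.0238
time: 5.25
ee_pos: [0.4527, -0.093, 0.0788]
tcp_rot: [-90.0, 0.0, 73.8]
wrist_force: [-0.6, -0.6, 1.1]
opening: 0.0239
```

View pics/3.png

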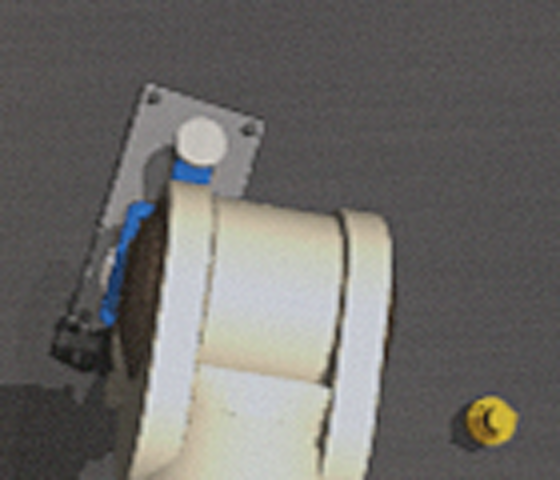

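The arm is following, and the blue eye is now almost over the barrel. I'll push on until the stop is felt.

```bash
for i in 1; do python3 -m jog '[[0.72,0.03,0.1,0,0,0,0],[0.72,0.03,0.1,0,0,0,0]]'
python3 -m jog '[[0.72,0.03,0.1,0,0,0,0],[0.72,0.03,0.1,0,0,0,0]]'
python3 -m jog '[[0.72,0.03,0.1,0,0,0,0],[0.72,0.03,0.1,0,0,0,0],[0.72,0.03,0.1,0,0,0,0]]'; done | grep -E 'ee_pos|force'
python3 - <<'E'
from h import *
for c in ['scene','top']:
    p,d=shot(c);w=cloud(c,d);hsv=cv2.cvtColor(p,cv2.COLOR_RGB2HSV)
    X,Y,Z=w[...,0],w[...,1],w[...,2]
    m=(hsv[...,0]>100)&(hsv[...,0]<122)&(hsv[...,1]>140)&(X>.42)&(X<.7)&(Y>-.35)&(Y<0)&(Z>.055)&(Z<.075)
    q=w[m];print(c,m.sum(),q.mean(0).round(3))
    m=(Z>.107)&(Z<.125)&(abs(X-.522)<.05)&(abs(Y+.1235)<.05)
    print('ringtop',m.sum(),w[m].min(0),w[m].max(0)) if m.any() else 0
E
```

```text
ee_pos: [0.4535, -0.0903, 0.0788]
wrist_force: [0.1, 0.6, 0.3]
ee_pos: [0.4542, -0.0877, 0.0788]
wrist_force: [-0.8, 0.7, -0.4]
ee_pos: [0.455, -0.0853, 0.0788]
wrist_force: [-0.4, 0.1, 0.4]
scene 279 [ 0.552 -0.129  0.064]
ringtop 252 [ 0.47210535 -0.1494944   0.10712704] [ 0.55547686 -0.07382452  0.12386491]
top 60 [ 0.568 -0.121  0.066]
```

```bash
for i in 1; do python3 -m jog '[[0.72,0.03,0.1,0,0,0,0],[0.72,0.03,0.1,0,0,0,0]]'
python3 -m jog '[[0.72,0.03,0.1,0,0,0,0],[0.72,0.03,0.1,0,0,0,0]]'
python3 -m jog '[[0.72,0.03,0.1,0,0,0,0],[0.72,0.03,0.1,0,0,0,0],[0.72,0.03,0.1,0,0,0,0]]'; done | grep -E 'ee_pos|force'
python3 - <<'E'
from h import *
p,d=shot('scene','4',crop=(180,300,120,280),scale=4)
E
```

```text
ee_pos: [0.4551, -0.0849, 0.0788]
wrist_force: [-3.4, -13.9, 1.3]
ee_pos: [0.4553, -0.0845, 0.0788]
wrist_force: [-7.9, -27.7, 0.9]
ee_pos: [0.4554, -0.0842, 0.0788]
wrist_force: [-11.0, -40.9, 1.3]
```

View pics/4.png

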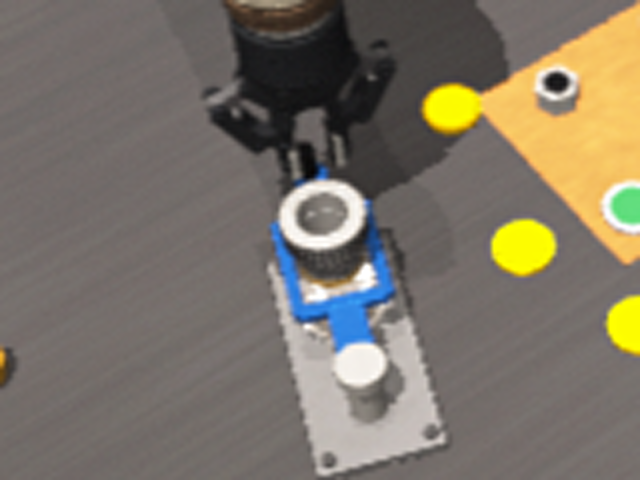

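The arm is shut against its stop: 41 N felt at the handle, and the eye is centred over the barrel. I'll ease off, measure the ring, and then open.

```bash
python3 -m jog '[[0.72,-0.1,-0.35,0,0,0,0],[0.72,-0.1,-0.35,0,0,0,0],[0.72,-0.1,-0.35,0,0,0,0]]'
python3 - <<'E'
from h import *
for i in range(2):
  p,d=shot('scene');w=cloud('scene',d)
  for r in bot.regions_of('scene','ring_top')[:1]:
    x=w[r['pixels']];x=x[~np.isnan(x[:,0])];k=x[(x[:,2]>.110)&(x[:,2]<.119)]
    print(r['conf'],cv2.minEnclosingCircle(k[:,:2].astype(np.float32)),len(k),k.mean(0))
  hsv=cv2.cvtColor(p,cv2.COLOR_RGB2HSV);X,Y,Z=w[...,0],w[...,1],w[...,2]
  m=(abs(Z-.068)<.004)&(X>.585)&(X<.65)&(Y<-.11)&(Y>-.19)&(hsv[...,1]<80);print('hub',cv2.minEnclosingCircle(w[m][:,:2].astype(np.float32)),m.sum())
E
```

```text
time: 7.15
ee_pos: [0.4548, -0.0864, 0.0789]
tcp_rot: [-90.0, -0.0, 73.8]
wrist_force: [-0.3, 0.1, 0.1]
opening: 0.0238
0.69 ((0.5231598615646362, -0.11940492689609528), 0.03179020434617996) 208 [ 0.52447281 -0.11998972  0.11417027]
hub ((0.608788788318634, -0.15228310227394104), 0.022714175283908844) 111
0.62 ((0.5247998833656311, -0.11931085586547852), 0.031841568648815155) 209 [ 0.52536356 -0.11982418  0.11432326]
hub ((0.6126085519790649, -0.1521744728088379), 0.017994269728660583) 104
```

```bash
python3 - <<'E'
import numpy as np
h=np.array([.613,-.151])
at=lambda t:h+.1705*np.array([np.cos(np.radians(t)),np.sin(np.radians(t))])
for s in (158,198,238):
    print(s,at(s).round(4),[list(((at(s+8*i)-at(s))/.025).round(2)) for i in range(1,6)])
print(((at(250)-at(238))/.025).round(2))
E
```

```text
158 [ 0.4549 -0.0871] [[np.float64(-0.29), np.float64(-0.9)], [np.float64(-0.46), np.float64(-1.84)], [np.float64(-0.49), np.float64(-2.79)], [np.float64(-0.39), np.float64(-3.74)], [np.float64(-0.16), np.float64(-4.66)]]
198 [ 0.4508 -0.2037] [[np.float64(0.36), np.float64(-0.88)], [np.float64(0.83), np.float64(-1.71)], [np.float64(1.42), np.float64(-2.46)], [np.float64(2.1), np.float64(-3.12)], [np.float64(2.87), np.float64(-3.68)]]
238 [ 0.5226 -0.2956] [[np.float64(0.84), np.float64(-0.45)], [np.float64(1.73), np.float64(-0.77)], [np.float64(2.66), np.float64(-0.97)], [np.float64(3.61), np.float64(-1.04)], [np.float64(4.56), np.float64(-0.97)]]
[ 1.28 -0.63]
```

```bash
python3 -m jog '[[0.72,-0.29,-0.9,0,0,0,1.6],[0.72,-0.46,-1.84,0,0,0,3.2],[0.72,-0.49,-2.79,0,0,0,4.8],[0.72,-0.39,-3.74,0,0,0,6.4],[0.72,-0.16,-4.66,0,0,0,8]]'
python3 -m jog '[[0.72,0.36,-0.88,0,0,0,1.6],[0.72,0.83,-1.71,0,0,0,3.2],[0.72,1.42,-2.46,0,0,0,4.8],[0.72,2.1,-3.12,0,0,0,6.4],[0.72,2.87,-3.68,0,0,0,8]]'
python3 -m jog '[[0.72,0.84,-0.45,0,0,0,1.6],[0.72,1.06,-0.54,0,0,0,2],[0.72,1.06,-0.54,0,0,0,2]]'
python3 -m jog '[[0.72,0.12,-0.04,0,0,0,0],[0.72,0.12,-0.04,0,0,0,0]]'
python3 -m jog '[[0.72,0.12,-0.04,0,0,0,0],[0.72,0.12,-0.04,0,0,0,0]]'
python3 -m jog '[[0.72,0.12,-0.04,0,0,0,0],[0.72,0.12,-0.04,0,0,0,0]]'
```

```text
time: 7.85
ee_pos: [0.4506, -0.2036, 0.0789]
tcp_rot: [-90.0, -0.0, 114.2]
wrist_force: [-0.1, 2.2, -0.1]
opening: 0.0237
time: 8.35
ee_pos: [0.523, -0.2956, 0.0786]
tcp_rot: [-90.0, -0.0, 154.1]
wrist_force: [-1.0, 1.4, 0.4]
opening: 0.0239
time: 8.65
ee_pos: [0.5497, -0.3085, 0.0781]
tcp_rot: [-90.0, -0.0, 163.8]
wrist_force: [-0.2, -0.4, -1.2]
opening: 0.024
time: 8.85
ee_pos: [0.552, -0.3093, 0.0789]
tcp_rot: [-90.0, 0.0, 163.8]
wrist_force: [-0.1, 0.7, -0.1]
opening: 0.0238
time: 9.05
ee_pos: [0.5551, -0.3106, 0.079]
tcp_rot: [-90.0, 0.0, 163.8]
wrist_force: [0.0, 0.5, -0.6]
opening: 0.0238
time: 9.25
ee_pos: [0.5582, -0.3118, 0.0789]
tcp_rot: [-90.0, 0.0, 163.8]
wrist_force: [0.1, 0.1, 0.4]
opening: 0.0239
```

```bash
python3 -m jog '[[0.72,0.12,-0.04,0,0,0,0],[0.72,0.12,-0.04,0,0,0,0]]'
python3 -m jog '[[0.72,0.12,-0.04,0,0,0,0],[0.72,0.12,-0.04,0,0,0,0]]'
python3 -m jog '[[0.72,0.12,-0.04,0,0,0,0],[0.72,0.12,-0.04,0,0,0,0]]'
python3 -m jog '[[0.72,0.12,-0.04,0,0,0,0],[0.72,0.12,-0.04,0,0,0,0]]'
```

```text
time: 9.45
ee_pos: [0.5609, -0.3127, 0.0788]
tcp_rot: [-90.0, -0.0, 163.8]
wrist_force: [-1.9, 0.1, 1.9]
opening: 0.024
time: 9.65
ee_pos: [0.5613, -0.3128, 0.0786]
tcp_rot: [-90.0, -0.4, 163.8]
wrist_force: [-16.5, 5.2, 7.6]
opening: 0.024
time: 9.85
ee_pos: [0.5616, -0.313, 0.0785]
tcp_rot: [-90.0, -0.7, 163.7]
wrist_force: [-29.7, 10.1, 15.1]
opening: 0.0241
time: 10.05
ee_pos: [0.5619, -0.313, 0.0783]
tcp_rot: [-90.1, -1.0, 163.7]
wrist_force: [-43.4, 15.0, 20.7]
opening: 0.0238
```

Both stops have been felt (shut 41 N, open 43 N). I'll back off, lift, and head for the lens while turning the jaws to the barrel's slot axis.

```bash
python3 -m jog '[[0.6,-0.7,0.24,0,0,0,0],[0.5,-0.7,0.24,2,0,0,0],[0.5,-0.7,0.24,4,0,0,0],[0.5,-0.7,0.24,5,0,0,0]]'
python3 -m jog '[[0.1,0,2,0,0,0,-1.7],[0.1,0,4,0,0,0,-3.4],[0.1,0,6,0,0,0,-5.1],[0.1,0,8,0,0,0,-6.8],[0.1,0,10,0,0,0,-8.5]]'
python3 -m jog '[[0.1,0.5,2,0,0,0,-1.7],[0.1,0.5,4,0,0,0,-3.4],[0.1,0.6,6,0,0,0,-5.1],[0.1,0.6,8,0,0,0,-6.8],[0.1,0.6,10,-1,0,0,-8.5]]'
python3 -m jog '[[0.1,0,0,0,0,0,0],[0.1,0,0,0,0,0,0]]'
python3 - <<'E'
from h import *
out={}
for c in ['top','scene']:
    p,d=shot(c,'5'+c,crop=(170,290,320,460) if c=='top' else (200,320,120,280),scale=4);w=cloud(c,d)
    X,Y,Z=w[...,0],w[...,1],w[...,2]
    z0={'top':.057,'scene':.055}[c]
    m=(np.hypot(X-.523,Y+.12)<.04)&(abs(Z-z0)<.005)
    q=w[m];(a,b),r=cv2.minEnclosingCircle(q[:,:2].astype(np.float32));print(c,'rim',a,b,r,m.sum())
    m=(np.hypot(X-.613,Y+.151)<.03)&(abs(Z-.069)<.006);q=w[m]
    print('hub',cv2.minEnclosingCircle(q[:,:2].astype(np.float32)),m.sum())
    m=(X>.48)&(X<.7)&(Y<-.05)&(Y>-.25)&(abs(Z-.013)<.004)
    # rim pixels by angle -> slot gaps
    for l in ['lens','spacer','filter1']:
        for r in bot.regions_of(c,l):
            if r['conf']<.35: continue
            x=w[r['pixels']];x=x[~np.isnan(x[:,0])]
            print(l,round(r['conf'],2),((x.min(0)+x.max(0))/2).round(3),np.median(x,0).round(3),p[r['pixels']].mean(0).round())
o=bot.get_obs();print(o['time'],o['ee_pos'],o['tcp_rot'],o['q'][5])
E
```

```text
time: 10.45
ee_pos: [0.5531, -0.3099, 0.2086]
tcp_rot: [-89.9, 0.3, 163.8]
wrist_force: [-0.3, 1.0, 1.1]
opening: 0.0427
time: 10.95
ee_pos: [0.5527, -0.0683, 0.2041]
tcp_rot: [-90.1, 0.0, 122.5]
wrist_force: [0.8, -0.2, 0.1]
opening: 0.0766
time: 11.45
ee_pos: [0.5686, 0.1615, 0.1889]
tcp_rot: [-90.2, -0.1, 82.4]
wrist_force: [1.7, -0.2, 0.0]
opening: 0.0766
time: 11.65
ee_pos: [0.5675, 0.1601, 0.1862]
tcp_rot: [-90.0, 0.0, 82.9]
wrist_force: [-0.3, -0.1, -0.8]
opening: 0.0769
top rim 0.5229138731956482 -0.1167585551738739 0.032784413546323776 61
hub ((0.6104346513748169, -0.15630562603473663), 0.02413543313741684) 155
spacer 0.42 [ 0.59  -0.252  0.06 ] [ 0.582 -0.242  0.115] [136. 134. 132.]
filter1 0.62 [0.671 0.043 0.008] [0.671 0.043 0.007] [193. 195.   3.]
filter1 0.53 [0.562 0.018 0.005] [0.562 0.018 0.007] [195. 198.   0.]
scene rim 0.5241410732269287 -0.11791056394577026 0.033620886504650116 59
hub ((0.611628532409668, -0.15765979886054993), 0.023277519270777702) 140
lens 0.64 [0.571 0.24  0.008] [0.572 0.237 0.008] [244. 240. 236.]
filter1 0.71 [0.652 0.159 0.006] [0.653 0.159 0.005] [180.  90.  30.]
filter1 0.71 [0.671 0.041 0.004] [0.673 0.04  0.004] [246. 242.   5.]
filter1 0.49 [0.419 0.048 0.001] [0.425 0.048 0.004] [249. 246.   3.]
filter1 0.43 [0.561 0.014 0.002] [0.566 0.013 0.004] [246. 243.   6.]
12.05 [0.56796586 0.15822463 0.18708119] [-9.00280635e+01 -1.11391463e-02  8.26647593e+01] 22.902401829190076
```

View pics/5top.png

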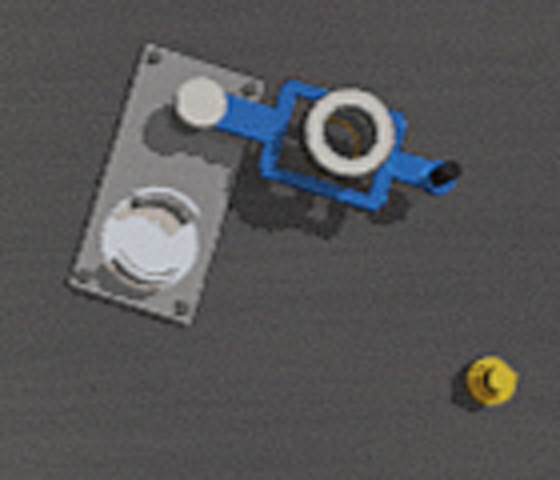

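The barrel is at ≈(0.5235,-0.118) with slot axis yaw ≈70°. Its slots show at crop (160,200) and (140,270), and the arm is clear of it. Now I'll grasp the lens.

```bash
python3 -m jog '[[0.15,0.12,1.6,-1,0,0,-1.6],[0.15,0.12,3.25,-2,0,0,-2.55],[0.15,0.12,3.25,-4,0,0,-2.55],[0.15,0.12,3.25,-5.5,0,0,-2.55],[0.15,0.12,3.25,-5.5,0,0,-2.55]]'
python3 -m jog '[[0.25,0,0,0,0,0,0],[0.25,0,0,0,0,0,0]]'
python3 - <<'E'
from h import *
o=bot.get_obs();print(o['ee_pos'],o['tcp_rot'],o['opening'])
p,d=shot('scene','6',crop=(130,250,230,390),scale=4);w=cloud('scene',d)
for r in bot.regions_of('scene','lens')[:2]:
    x=w[r['pixels']];x=x[~np.isnan(x[:,0])];print(r['conf'],((x.min(0)+x.max(0))/2).round(3),np.median(x,0).round(3),len(x))
E
```

```text
time: 12.55
ee_pos: [0.5677, 0.2389, 0.0435]
tcp_rot: [-89.6, 0.4, 70.0]
wrist_force: [-0.9, -0.9, 0.1]
opening: 0.0722
time: 12.75
ee_pos: [0.5722, 0.2405, 0.0523]
tcp_rot: [-90.2, -0.1, 69.9]
wrist_force: [0.1, 0.1, -0.0]
opening: 0.0645
[0.57217619 0.24047764 0.05229966] [-90.1609811   -0.14887334  69.93892549] 0.06453148347661795
0.43 [0.569 0.239 0.005] [0.573 0.236 0.007] 159
```

View pics/6.png

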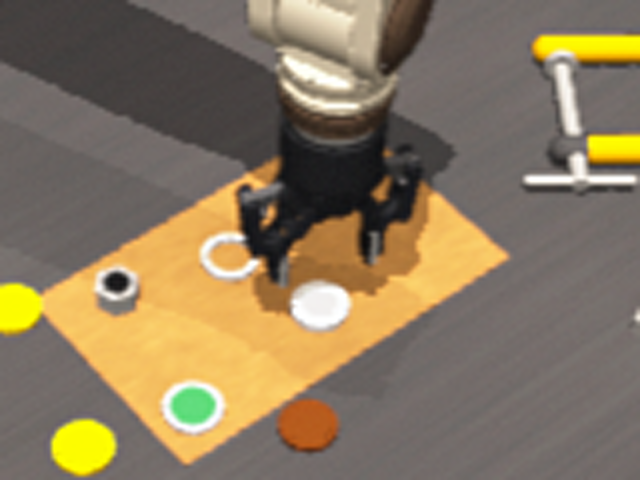

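The lens (crop (320,305)) lies under and between the fingers. I'll descend and grip it.

```bash
python3 -m jog '[[0.25,-0.04,-0.04,-1,0,0,0],[0.25,-0.04,-0.04,-1.7,0,0,0],[0.25,-0.04,-0.04,-1.9,0,0,0],[0.25,-0.04,-0.04,-1.95,0,0,0],[0.25,-0.04,-0.04,-1.95,0,0,0]]' 30
python3 -m jog '[[0.6,0,0,0,0,0,0],[0.6,0,0,0,0,0,0],[0.6,0,0,0,0,0,0],[0.6,0,0,0,0,0,0],[0.6,0,0,0,0,0,0]]' 35
```

```text
time: 13.35
ee_pos: [0.5705, 0.2395, 0.0019]
tcp_rot: [-90.1, -0.1, 70.0]
wrist_force: [-0.3, -0.4, 0.4]
opening: 0.0642
time: 13.85
ee_pos: [0.5705, 0.2396, 0.0022]
tcp_rot: [-90.1, -0.1, 70.0]
wrist_force: [-1.5, -0.1, 6.0]
opening: 0.0441
```

```bash
python3 -m jog '[[0.7,0,0,0.1,0,0,0],[0.7,0,0,0.4,0,0,0],[0.7,0,0,2,0,0,0],[0.7,0,0,4,0,0,0],[0.7,0,0,4,0,0,0]]'
python3 -m jog '[[0.7,0,0,0,0,0,0],[0.7,0,0,0,0,0,0]]'
python3 - <<'E'
from h import *
o=bot.get_obs();print(o['ee_pos'],o['tcp_rot'],o['opening'])
p,d=shot('scene','7',crop=(150,230,260,370),scale=6);w=cloud('scene',d)
for r in bot.regions_of('scene','lens')[:2]:
    x=w[r['pixels']];x=x[~np.isnan(x[:,0])];print(r['conf'],((x.min(0)+x.max(0))/2).round(4),np.median(x,0).round(4),x.min(0),x.max(0),len(x))
E
```

```text
time: 14.35
ee_pos: [0.5726, 0.2405, 0.1087]
tcp_rot: [-90.5, -0.4, 70.0]
wrist_force: [1.4, 0.7, -0.4]
opening: 0.0435
time: 14.55
ee_pos: [0.5693, 0.2391, 0.0995]
tcp_rot: [-89.9, 0.1, 70.0]
wrist_force: [-0.9, -0.9, -1.0]
opening: 0.0436
[0.56928245 0.23910173 0.09953693] [-8.99407152e+01  5.59711732e-02  6.99692333e+01] 0.043561116330422166
0.65 [ 0.5757 -0.2349  0.0588] [ 0.5808 -0.2409  0.1105] [ 0.5389977  -0.27060332 -0.00453628] [ 0.61245304 -0.19916643  0.12203704] 486
0.62 [0.5717 0.2358 0.1053] [0.5745 0.2335 0.1057] [0.5511834  0.2150704  0.09676425] [0.59212178 0.25659311 0.11380803] 115
```

View pics/7.png

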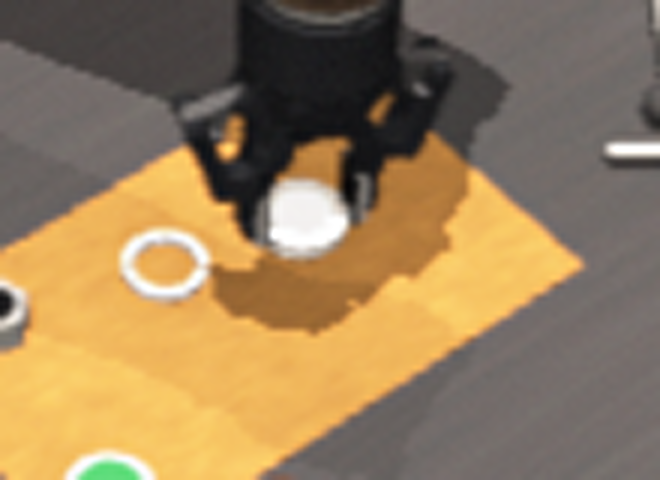

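The lens is held level, dome up. I'll carry it to just above the barrel.

```bash
python3 -m jog '[[0.7,-0.9,-2,0,0,0,0],[0.7,-0.9,-4,0,0,0,0],[0.7,-0.9,-5.5,0,0,0,0],[0.7,-0.9,-7,0,0,0,0],[0.7,-0.9,-7,0,0,0,0]]'
python3 -m jog '[[0.7,-0.93,-2,0,0,0,0],[0.7,-0.93,-4,0,0,0,0],[0.7,-0.93,-6,0,0,0,0],[0.7,-0.93,-7.28,0,0,0,0],[0.7,-0.93,-7.28,0,0,0,0]]'
python3 -m jog '[[0.7,0,0,0,0,0,0],[0.7,0,0,0,0,0,0],[0.7,0,0,0,0,0,0]]'
python3 - <<'E'
from h import *
o=bot.get_obs();print(o['ee_pos'],o['tcp_rot'],o['opening'])
p,d=shot('scene','8',crop=(200,290,140,260),scale=6);w=cloud('scene',d)
for r in bot.regions_of('scene','lens')[:3]:
    x=w[r['pixels']];x=x[~np.isnan(x[:,0])];print(r['conf'],((x.min(0)+x.max(0))/2).round(4),np.median(x,0).round(4),x.min(0),x.max(0),len(x))
X,Y,Z=w[...,0],w[...,1],w[...,2]
m=(np.hypot(X-.524,Y+.118)<.05)&(abs(Z-.055)<.005)
print('rim',cv2.minEnclosingCircle(w[m][:,:2].astype(np.float32)),m.sum())
E
```

```text
time: 15.15
ee_pos: [0.5465, 0.0605, 0.0994]
tcp_rot: [-89.9, 0.1, 69.7]
wrist_force: [-0.1, 1.2, -0.2]
opening: 0.0439
time: 15.65
ee_pos: [0.5233, -0.121, 0.0994]
tcp_rot: [-89.9, 0.1, 69.7]
wrist_force: [-0.3, -0.0, -1.1]
opening: 0.0438
time: 15.95
ee_pos: [0.524, -0.1164, 0.1002]
tcp_rot: [-90.0, -0.0, 70.1]
wrist_force: [0.8, 0.0, -0.6]
opening: 0.0439
[ 0.5240214  -0.11641785  0.10020686] [-8.99678435e+01 -6.42605447e-03  7.00710421e+01] 0.04386222553436597
0.65 [ 0.5255 -0.1193  0.105 ] [ 0.5291 -0.1202  0.1065] [ 0.50296997 -0.14048486  0.09375734] [ 0.54795308 -0.09809096  0.11622645] 173
rim ((0.5257026553153992, -0.1203354150056839), 0.03134216368198395) 26
```

View pics/8.png

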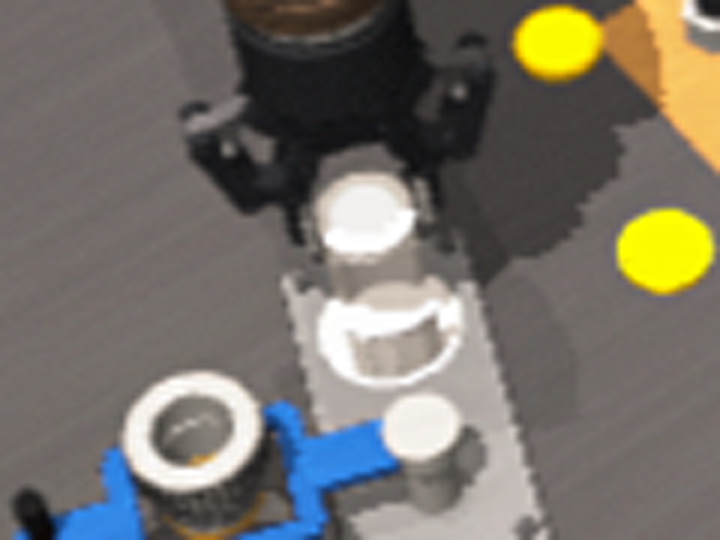

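The lens sits between the fingers at crop (364,217), with the barrel mouth just below at (390,334). I'll check the relative alignment by projection.

```bash
python3 - <<'E'
from h import *
def inv(uv,z):
    from scipy.optimize import fsolve
    return fsolve(lambda s:proj('scene',[s[0],s[1],z])[0]-np.array(uv),[.52,-.12])
p=cv2.imread('pics/8.png')
c=lambda x,y:(140+(x+.5)/6-.5,200+(y+.5)/6-.5)
t=np.linspace(0,6.28,60)
for n,(x,y),z,r,col in [('lens',(364,213),.1105,.023,(0,0,255)),('rim',(390,334),.056,.033,(0,255,0))]:
    print(n,inv(c(x,y),z))
def draw(C,z,r,col):
    uv=proj('scene',np.stack([C[0]+r*np.cos(t),C[1]+r*np.sin(t),0*t+z],1))
    uv=((uv-[140,200]+.5)*6-.5).astype(np.int32);cv2.polylines(p,[uv],True,col,1)
draw((.5245,-.118),.1085,.023,(0,0,255));draw((.5235,-.1175),.056,.033,(0,255,0));draw((.5235,-.1175),.056,.025,(0,255,0))
cv2.imwrite('pics/8b.png',p[120:420,200:560])
E
```

```text
lens [ 0.52714104 -0.11970466]
rim [ 0.55603263 -0.13196777]
```

View pics/8b.png

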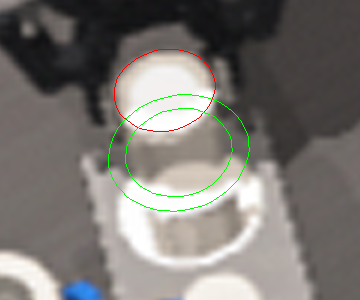

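The depth-fitted rim and the lens outline agree within about 1 mm; the white crescent is the lit inner wall and floor. I'll lower the lens gradually, watching force.

```bash
python3 -m jog '[[0.7,0,-0.02,-0.8,0,0,0],[0.7,0,-0.02,-1.4,0,0,0],[0.7,0,-0.02,-1.7,0,0,0],[0.7,0,-0.02,-1.7,0,0,0]]'
python3 -m jog '[[0.7,0,0,-0.15,0,0,0],[0.7,0,0,-0.3,0,0,0],[0.7,0,0,-0.3,0,0,0]]'
python3 -m jog '[[0.7,0,0,-0.15,0,0,0],[0.7,0,0,-0.3,0,0,0],[0.7,0,0,-0.3,0,0,0]]'
```

```text
time: 16.45
ee_pos: [0.5232, -0.1178, 0.0566]
tcp_rot: [-89.9, 0.0, 70.0]
wrist_force: [-0.3, 0.6, -0.6]
opening: 0.0441
time: 16.75
ee_pos: [0.5239, -0.1182, 0.0503]
tcp_rot: [-90.0, 0.0, 70.0]
wrist_force: [0.5, -0.3, -0.7]
opening: 0.0434
time: 17.05
ee_pos: [0.5237, -0.1181, 0.0424]
tcp_rot: [-90.0, 0.0, 70.0]
wrist_force: [0.5, 0.7, -0.1]
opening: 0.0443
```

```bash
python3 -m jog '[[0.7,0,0,-0.3,0,0,0],[0.7,0,0,-0.6,0,0,0],[0.7,0,0,-0.8,0,0,0],[0.7,0,0,-0.8,0,0,0]]'
python3 -m jog '[[0.7,0,0,-0.1,0,0,0],[0.7,0,0,-0.2,0,0,0],[0.7,0,0,-0.2,0,0,0]]'
python3 -m jog '[[0.7,0,0,-0.06,0,0,0],[0.7,0,0,-0.12,0,0,0],[0.7,0,0,-0.12,0,0,0]]'
```

```text
time: 17.45
ee_pos: [0.5233, -0.1181, 0.0218]
tcp_rot: [-89.9, 0.0, 70.0]
wrist_force: [0.7, -0.8, -0.7]
opening: 0.0435
time: 17.75
ee_pos: [0.5239, -0.1182, 0.0177]
tcp_rot: [-90.0, -0.0, 70.0]
wrist_force: [-0.0, 0.3, -1.5]
opening: 0.0438
time: 18.05
ee_pos: [0.5239, -0.1182, 0.0148]
tcp_rot: [-90.0, 0.0, 70.0]
wrist_force: [0.7, -0.2, -1.6]
opening: 0.0434
```

```bash
python3 -m jog '[[0.7,0,0,-0.05,0,0,0],[0.7,0,0,-0.05,0,0,0],[0.7,0,0,-0.05,0,0,0]]'
python3 -m jog '[[0.3,0,0,0,0,0,0],[0.3,0,0,0,0,0,0],[0.3,0,0,0,0,0,0],[0.3,0,0,0,0,0,0]]'
python3 -m jog '[[0.3,0,0,0.5,0,0,0],[0.3,0,0,2,0,0,0],[0.3,0,0,3.6,0,0,0],[0.3,0,0,5,0,0,0],[0.3,0,0,5,0,0,0]]'
python3 -m jog '[[0.2,-0.5,1.5,0,0,0,0],[0.2,-0.8,3,0,0,0,0],[0.2,-1,5,0,0,0,0],[0.2,-1.2,7,0,0,0,0],[0.2,-1.2,7.15,0,0,0,0]]'
python3 -m jog '[[0.2,-1.43,2,0,0,0,0],[0.2,-1.43,4,0,0,0,0],[0.2,-1.43,6,0,0,0,0],[0.2,-1.43,7.15,0,0,0,0],[0.2,-1.43,7.15,0,0,0,0]]'
python3 -m jog '[[0.2,0,0,0,0,0,0],[0.2,0,0,0,0,0,0]]'
python3 - <<'E'
from h import *
o=bot.get_obs();print(o['ee_pos'],o['tcp_rot'],o['opening'])
p,d=shot('scene');w=cloud('scene',d)
p2,d2=shot('top');w2=cloud('top',d2)
for c,P,w_ in (('scene',p,w),('top',p2,w2)):
  X,Y,Z=w_[...,0],w_[...,1],w_[...,2]
  m=np.hypot(X-.524,Y+.1185)<.012;print(c,'in barrel z',np.nanmedian(Z[m]),m.sum())
  for l in('lens','spacer','filter1'):
   for r in bot.regions_of(c,l):
    if r['conf']<.3:continue
    x=w_[r['pixels']];x=x[~np.isnan(x[:,0])];print(l,round(r['conf'],2),((x.min(0)+x.max(0))/2).round(4),np.median(x,0).round(4),len(x))
a=cv2.resize(p[200:290,140:260],None,fx=3.3,fy=3.3);b=cv2.resize(p[150:240,230:350],None,fx=3.3,fy=3.3)
cv2.imwrite('pics/9.png',np.hstack([a,b])[:,:,::-1])
E
```

```text
time: 18.35
ee_pos: [0.524, -0.1182, 0.0142]
tcp_rot: [-90.0, -0.0, 70.0]
wrist_force: [-2.7, 0.7, 5.0]
opening: 0.0437
time: 18.75
ee_pos: [0.5239, -0.1182, 0.0136]
tcp_rot: [-90.0, 0.0, 70.0]
wrist_force: [-0.3, 0.0, -0.4]
opening: 0.0598
time: 19.25
ee_pos: [0.5261, -0.1187, 0.1451]
tcp_rot: [-90.5, -0.1, 70.0]
wrist_force: [0.4, -0.1, 1.1]
opening: 0.0598
time: 19.75
ee_pos: [0.4932, 0.0648, 0.1392]
tcp_rot: [-90.0, -0.1, 70.2]
wrist_force: [0.7, 0.1, 0.9]
opening: 0.0686
time: 20.25
ee_pos: [0.4579, 0.2427, 0.1386]
tcp_rot: [-90.0, -0.0, 70.2]
wrist_force: [-0.4, -0.7, -0.0]
opening: 0.0684
time: 20.45
ee_pos: [0.4584, 0.2384, 0.1388]
tcp_rot: [-90.0, 0.0, 69.9]
wrist_force: [0.3, -0.3, 0.0]
opening: 0.0684
[0.45836449 0.23841747 0.13880373] [-8.99993821e+01  2.04511786e-02  6.99285817e+01] 0.06843000578011112
scene in barrel z 0.023644377560421582 36
lens 0.5 [ 0.5206 -0.1234  0.0332] [ 0.5158 -0.1191  0.0215] 92
spacer 0.49 [0.489  0.215  0.0034] [0.4906 0.2149 0.0036] 58
filter1 0.69 [0.4243 0.0457 0.004 ] [0.4246 0.0454 0.0049] 117
filter1 0.62 [0.6722 0.0408 0.0044] [0.673  0.04   0.0049] 166
filter1 0.51 [ 0.5643 -0.1937  0.0553] [ 0.5868 -0.171   0.0374] 2880
filter1 0.48 [0.653  0.1596 0.0033] [0.6536 0.1591 0.0049] 151
filter1 0.45 [0.5827 0.1016 0.0025] [0.5881 0.0997 0.0039] 170
top in barrel z 0.025504856446959018 59
lens 0.55 [ 0.5232 -0.1182  0.0223] [ 0.523  -0.1187  0.0235] 203
spacer 0.7 [ 0.4196 -0.3527  0.025 ] [ 0.4175 -0.3435  0.026 ] 141
filter1 0.72 [0.5845 0.1033 0.0061] [0.5839 0.1034 0.0076] 141
filter1 0.72 [0.4208 0.0489 0.0083] [0.4208 0.0491 0.0075] 173
filter1 0.58 [0.6701 0.0429 0.0055] [0.6694 0.0429 0.007 ] 184
filter1 0.57 [0.563  0.0166 0.0071] [0.5634 0.0171 0.0069] 190
filter1 0.45 [0.6505 0.1605 0.008 ] [0.6505 0.1617 0.0067] 150
```

View pics/9.png

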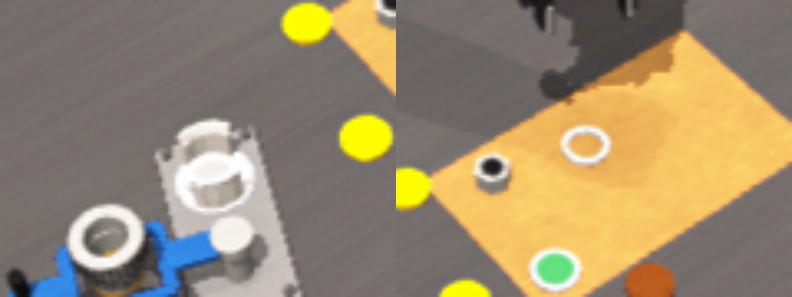

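The lens is seated in the barrel. The spacer has been knocked aside and is now at (0.4885,0.2165). I'll move over it and re-measure.

```bash
python3 -m jog '[[0.2,1.2,-0.88,0,0,0,0],[0.2,1.2,-0.88,-1.7,0,0,0],[0.2,1.2,-0.88,-3.4,0,0,0],[0.2,1.2,-0.88,-3.4,0,0,0],[0.2,1.2,-0.88,-3.4,0,0,0]]'
python3 -m jog '[[0.2,0,0,0,0,0,0],[0.2,0,0,0,0,0,0]]'
python3 - <<'E'
from h import *
o=bot.get_obs();print(o['ee_pos'],o['tcp_rot'],o['opening'])
p,d=shot('scene');w=cloud('scene',d)
for r in bot.regions_of('scene','spacer')[:2]:
    x=w[r['pixels']];x=x[~np.isnan(x[:,0])];print(r['conf'],((x.min(0)+x.max(0))/2).round(4),x.min(0),x.max(0),len(x))
X,Y,Z=w[...,0],w[...,1],w[...,2]
m=(p.min(2)>165)&(np.hypot(X-.4885,Y-.2165)<.035)&(Z<.02)
q=w[m];print(cv2.fitEllipse(q[:,:2].astype(np.float32)),m.sum(),q.min(0),q.max(0))
E
```

```text
time: 21.35
ee_pos: [0.4879, 0.2171, 0.0543]
tcp_rot: [-90.0, 0.0, 70.0]
wrist_force: [0.3, 0.8, 1.2]
opening: 0.0684
time: 21.55
ee_pos: [0.4894, 0.218, 0.0562]
tcp_rot: [-90.1, -0.1, 70.0]
wrist_force: [-0.0, 0.1, 0.6]
opening: 0.0683
[0.48940027 0.21797424 0.05624225] [-90.14778129  -0.14378363  69.98575298] 0.06826165005947057
0.64 [0.4872 0.2235 0.0044] [ 0.46463463  0.20860928 -0.00310617] [0.5098341  0.23833524 0.01181542] 33
0.63 [ 0.5439 -0.2331  0.0574] [ 0.47424916 -0.27159609 -0.00557341] [ 0.61347233 -0.19469733  0.12033789] 544
((0.4873652756214142, 0.21699640154838562), (0.04046359285712242, 0.04319792613387108), 17.99551010131836) 64 [ 0.46463463  0.19440272 -0.00789147] [0.5098341  0.24271485 0.01181542]
```

```bash
python3 -m jog '[[0.25,-0.06,0,-1,0,0,0],[0.25,-0.06,0,-1.8,0,0,0],[0.25,-0.06,0,-2.08,0,0,0],[0.25,-0.06,0,-2.14,0,0,0],[0.25,-0.06,0,-2.14,0,0,0]]' 30
python3 -m jog '[[0.7,0,0,0,0,0,0],[0.7,0,0,0,0,0,0],[0.7,0,0,0,0,0,0],[0.7,0,0,0,0,0,0],[0.7,0,0,0,0,0,0]]' 35
python3 -m jog '[[0.7,0,0,0.1,0,0,0],[0.7,0,0,0.4,0,0,0],[0.7,0,0,2,0,0,0],[0.7,0,0,3.9,0,0,0],[0.7,0,0,3.9,0,0,0]]'
python3 -m jog '[[0.7,0,0,0,0,0,0],[0.7,0,0,0,0,0,0]]'
python3 - <<'E'
from h import *
p,d=shot('scene');w=cloud('scene',d)
o=bot.get_obs();print(o['ee_pos'],o['opening'])
for r in bot.regions_of('scene','spacer')[:3]:
    x=w[r['pixels']];x=x[~np.isnan(x[:,0])];print(r['conf'],((x.min(0)+x.max(0))/2).round(4),x.min(0),x.max(0),len(x))
E
```

```text
time: 22.15
ee_pos: [0.4872, 0.2175, 0.0011]
tcp_rot: [-90.0, -0.0, 70.0]
wrist_force: [0.2, -0.5, 0.2]
opening: 0.0639
time: 22.65
ee_pos: [0.4874, 0.2176, 0.0017]
tcp_rot: [-90.1, -0.1, 70.0]
wrist_force: [-2.3, -1.1, 5.3]
opening: 0.043
time: 23.15
ee_pos: [0.4895, 0.2185, 0.105]
tcp_rot: [-90.4, -0.4, 70.0]
wrist_force: [-0.2, 0.6, -0.2]
opening: 0.043
time: 23.35
ee_pos: [0.4864, 0.2171, 0.097]
tcp_rot: [-90.0, 0.0, 70.0]
wrist_force: [-1.6, -0.3, 0.1]
opening: 0.0428
[0.4861462  0.21701946 0.0965621 ] 0.04289843334432023
0.48 [0.485  0.2137 0.0978] [0.46320115 0.19265435 0.09148884] [0.50675688 0.23478289 0.10403305] 48
```

```bash
python3 -m jog '[[0.7,0.7,-2,0,0,0,0],[0.7,0.7,-4,0,0,0,0],[0.7,0.7,-5.5,0,0,0,0],[0.7,0.7,-6.7,0,0,0,0],[0.7,0.7,-6.7,0,0,0,0]]'
python3 -m jog '[[0.7,0.8,-2,0,0,0,0],[0.7,0.8,-4,0,0,0,0],[0.7,0.8,-5.5,0,0,0,0],[0.7,0.8,-6.7,0,0,0,0],[0.7,0.8,-6.7,0,0,0,0]]'
python3 -m jog '[[0.7,0,0,0,0,0,0],[0.7,0,0,0,0,0,0],[0.7,0,0,0,0,0,0]]'
python3 - <<'E'
from h import *
p,d=shot('scene');w=cloud('scene',d)
o=bot.get_obs();print(o['ee_pos'],o['opening'],o['tcp_rot'])
for r in bot.regions_of('scene','spacer')[:3]:
    x=w[r['pixels']];x=x[~np.isnan(x[:,0])];print(r['conf'],((x.min(0)+x.max(0))/2).round(4),x.min(0),x.max(0),len(x))
E
```

```text
time: 23.95
ee_pos: [0.5036, 0.0468, 0.0967]
tcp_rot: [-89.9, 0.1, 69.8]
wrist_force: [0.1, 1.5, -0.5]
opening: 0.0434
time: 24.45
ee_pos: [0.5238, -0.1201, 0.0966]
tcp_rot: [-89.9, 0.0, 69.8]
wrist_force: [-0.0, 0.5, -1.2]
opening: 0.0433
time: 24.75
ee_pos: [0.5243, -0.1165, 0.0975]
tcp_rot: [-90.0, -0.0, 70.1]
wrist_force: [-0.6, -0.4, 0.8]
opening: 0.0433
[ 0.52428764 -0.11660185  0.0976091 ] 0.04314227169819246 [-8.99833017e+01 -4.80981443e-03  7.00599093e+01]
```

```bash
python3 -m jog '[[0.7,-0.01,-0.06,-0.8,0,0,0],[0.7,-0.01,-0.06,-1.4,0,0,0],[0.7,-0.01,-0.06,-1.6,0,0,0],[0.7,-0.01,-0.06,-1.6,0,0,0]]'
python3 -m jog '[[0.7,0,0,-0.15,0,0,0],[0.7,0,0,-0.3,0,0,0],[0.7,0,0,-0.3,0,0,0]]'
python3 -m jog '[[0.7,0,0,-0.2,0,0,0],[0.7,0,0,-0.4,0,0,0],[0.7,0,0,-0.4,0,0,0]]'
python3 -m jog '[[0.7,0,0,-0.2,0,0,0],[0.7,0,0,-0.4,0,0,0],[0.7,0,0,-0.4,0,0,0]]'
python3 -m jog '[[0.7,0,0,-0.1,0,0,0],[0.7,0,0,-0.17,0,0,0],[0.7,0,0,-0.17,0,0,0]]'
```

```text
time: 25.25
ee_pos: [0.5234, -0.1188, 0.0568]
tcp_rot: [-89.9, 0.0, 70.0]
wrist_force: [0.6, 0.2, -0.2]
opening: 0.0431
time: 25.55
ee_pos: [0.524, -0.1192, 0.0501]
tcp_rot: [-90.0, 0.0, 70.0]
wrist_force: [-0.6, -0.9, -0.5]
opening: 0.043
time: 25.85
ee_pos: [0.524, -0.1191, 0.0396]
tcp_rot: [-90.0, -0.0, 70.0]
wrist_force: [1.9, 0.8, -1.2]
opening: 0.0428
time: 26.15
ee_pos: [0.524, -0.1192, 0.0295]
tcp_rot: [-90.0, -0.0, 70.0]
wrist_force: [1.9, 0.6, -0.8]
opening: 0.0429
time: 26.45
ee_pos: [0.524, -0.1192, 0.0258]
tcp_rot: [-90.0, 0.0, 70.0]
wrist_force: [0.5, 0.8, -1.0]
opening: 0.0432
```

```bash
python3 -m jog '[[0.7,0,0.03,-0.05,0,0,0],[0.7,0,0.03,-0.1,0,0,0],[0.7,0,0.03,-0.1,0,0,0]]'
python3 -m jog '[[0.7,0,0,-0.05,0,0,0],[0.7,0,0,-0.05,0,0,0],[0.7,0,0,-0.05,0,0,0]]'
python3 -m jog '[[0.3,0,0,0,0,0,0],[0.3,0,0,0,0,0,0],[0.3,0,0,0,0,0,0],[0.3,0,0,0,0,0,0]]'
python3 -m jog '[[0.3,0,0,0.5,0,0,0],[0.3,0,0,2,0,0,0],[0.3,0,0,3.6,0,0,0],[0.3,0,0,4.5,0,0,0],[0.3,0,0,4.5,0,0,0]]'
python3 -m jog '[[0.3,0.5,1.5,0,0,0,0],[0.3,0.8,3,0,0,0,0],[0.3,1.2,4.5,0,0,0,0],[0.3,1.2,4.5,0,0,0,0]]'
python3 -m jog '[[0.25,1.2,2,0,0,0,0],[0.25,1.2,4.2,0,0,0,0],[0.25,1.2,4.2,0,0,0,0],[0.25,1.2,4.2,0,0,0,0]]'
python3 - <<'E'
from h import *
o=bot.get_obs();print(o['ee_pos'],o['tcp_rot'],o['opening'])
p,d=shot('scene');p2,d2=shot('top')
for c,P,w_ in (('scene',p,cloud('scene',d)),('top',p2,cloud('top',d2))):
  X,Y,Z=w_[...,0],w_[...,1],w_[...,2];R=np.hypot(X-.524,Y+.1185)
  for a,b in ((0,.012),(.016,.0225)):
    m=(R>a)&(R<b);print(c,'barrel z',a,np.nanpercentile(Z[m],[10,50,90]).round(4))
  for l in('spacer','filter1'):
   for r in bot.regions_of(c,l):
    if r['conf']<.3:continue
    rgb=P[r['pixels']].mean(0)
    if l=='filter1' and rgb[1]<rgb[0]+20: continue
    x=w_[r['pixels']];x=x[~np.isnan(x[:,0])];print(l,round(r['conf'],2),((x.min(0)+x.max(0))/2).round(4),np.median(x,0).round(4),len(x))
a=cv2.resize(p[200:290,140:260],None,fx=3.3,fy=3.3);b=cv2.resize(p2[170:260,320:440],None,fx=3.3,fy=3.3)
cv2.imwrite('pics/10.png',np.hstack([a,b])[:,:,::-1])
E
```

```text
time: 26.75
ee_pos: [0.5239, -0.1184, 0.0237]
tcp_rot: [-90.0, -0.0, 70.0]
wrist_force: [0.3, 0.2, 3.3]
opening: 0.0432
time: 27.05
ee_pos: [0.524, -0.1185, 0.0236]
tcp_rot: [-90.0, -0.0, 70.0]
wrist_force: [-4.8, 1.3, 13.2]
opening: 0.043
time: 27.45
ee_pos: [0.5238, -0.1184, 0.0219]
tcp_rot: [-90.0, 0.0, 70.0]
wrist_force: [-0.1, 0.2, -0.3]
opening: 0.0599
time: 27.95
ee_pos: [0.5257, -0.1188, 0.1396]
tcp_rot: [-90.4, -0.0, 70.0]
wrist_force: [-0.0, -0.2, -0.1]
opening: 0.0598
time: 28.35
ee_pos: [0.5543, -0.0024, 0.1342]
tcp_rot: [-89.9, -0.0, 70.2]
wrist_force: [0.0, -0.0, 0.7]
opening: 0.06
time: 28.75
ee_pos: [0.5837, 0.1005, 0.1341]
tcp_rot: [-89.9, 0.0, 70.1]
wrist_force: [-0.5, 0.1, 0.1]
opening: 0.0642
[0.58368118 0.10051316 0.13411577] [-8.99437505e+01  3.52904173e-02  7.01259364e+01] 0.06415408664573906
scene barrel z 0 [0.0199 0.0238 0.0277]
scene barrel z 0.016 [0.0173 0.0244 0.0293]
spacer 0.52 [ 0.5086 -0.1206  0.0246] [ 0.5064 -0.1189  0.0257] 26
filter1 0.72 [0.5862 0.1    0.0038] [0.5884 0.0995 0.0039] 161
top barrel z 0 [0.0216 0.0255 0.0305]
top barrel z 0.016 [0.0189 0.0278 0.0328]
spacer 0.64 [ 0.5218 -0.1184  0.0282] [ 0.5249 -0.1238  0.0292] 49
```

View pics/10.png

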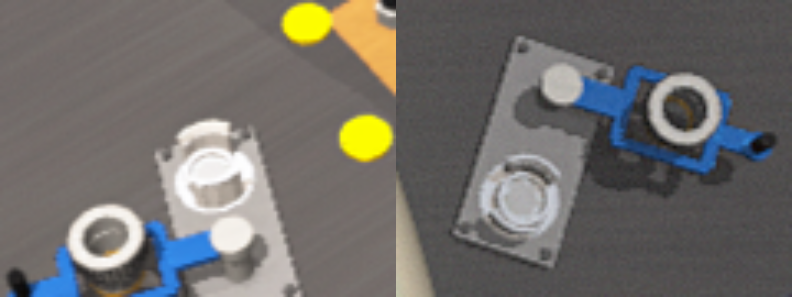

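The spacer is seated flat around the dome (right panel (522,195)). Next is the green filter.

```bash
python3 -m jog '[[0.3,0.1,0.06,-1.5,0,0,0],[0.3,0.1,0.06,-3,0,0,0],[0.3,0.1,0.06,-4.5,0,0,0],[0.3,0.1,0.06,-4.8,0,0,0],[0.3,0.1,0.06,-4.8,0,0,0]]' 30
python3 -m jog '[[0.3,0,0,0,0,0,0],[0.3,0,0,0,0,0,0]]'
python3 - <<'E'
from h import *
p,d=shot('scene');w=cloud('scene',d);hsv=cv2.cvtColor(p,cv2.COLOR_RGB2HSV);X,Y=w[...,0],w[...,1]
m=(hsv[...,0]>40)&(hsv[...,0]<85)&(hsv[...,1]>80)&(np.hypot(X-.587,Y-.1)<.06)
q=w[m];print(m.sum(),(q.min(0)+q.max(0))/2,cv2.minEnclosingCircle(q[:,:2].astype(np.float32)));print(bot.get_obs()['ee_pos'])
E
```

```text
time: 29.55
ee_pos: [0.5857, 0.0998, 0.0141]
tcp_rot: [-89.9, 0.1, 69.9]
wrist_force: [-0.4, 0.1, 0.5]
opening: 0.0602
time: 29.75
ee_pos: [0.5879, 0.1006, 0.0172]
tcp_rot: [-90.2, -0.1, 70.0]
wrist_force: [0.5, 0.2, 0.4]
opening: 0.0601
82 [0.58506698 0.10398505 0.00530254] ((0.5846829414367676, 0.10337114334106445), 0.017705954611301422)
[0.58773271 0.10068936 0.0169563 ]
```

```bash
python3 -m jog '[[0.3,-0.06,0.04,-0.3,0,0,0],[0.3,-0.06,0.04,-0.58,0,0,0],[0.3,-0.06,0.04,-0.62,0,0,0],[0.3,-0.06,0.04,-0.62,0,0,0]]' 30
python3 -m jog '[[0.7,0,0,0,0,0,0],[0.7,0,0,0,0,0,0],[0.7,0,0,0,0,0,0],[0.7,0,0,0,0,0,0],[0.7,0,0,0,0,0,0]]' 35
python3 -m jog '[[0.7,0,0,0.1,0,0,0],[0.7,0,0,0.4,0,0,0],[0.7,0,0,2,0,0,0],[0.7,0,0,3.9,0,0,0],[0.7,0,0,3.9,0,0,0]]'
python3 -m jog '[[0.7,-1.25,-2,0,0,0,0],[0.7,-1.25,-4,0,0,0,0],[0.7,-1.25,-4.3,0,0,0,0],[0.7,-1.25,-4.3,0,0,0,0]]'
python3 -m jog '[[0.7,-1.25,-2,0,0,0,0],[0.7,-1.25,-4,0,0,0,0],[0.7,-1.25,-4.4,0,0,0,0],[0.7,-1.25,-4.4,0,0,0,0]]'
python3 -m jog '[[0.7,0,0,0,0,0,0],[0.7,0,0,0,0,0,0],[0.7,0,0,0,0,0,0]]'
python3 - <<'E'
from h import *
p,d=shot('scene');w=cloud('scene',d);hsv=cv2.cvtColor(p,cv2.COLOR_RGB2HSV);X,Y=w[...,0],w[...,1]
m=(hsv[...,0]>40)&(hsv[...,0]<85)&(hsv[...,1]>80)&(np.hypot(X-.524,Y+.12)<.08)
q=w[m];print(m.sum(),(q.min(0)+q.max(0))/2,cv2.minEnclosingCircle(q[:,:2].astype(np.float32)));print(bot.get_obs()['ee_pos'])
E
```

```text
time: 30.2
ee_pos: [0.5846, 0.1015, -0.0014]
tcp_rot: [-89.9, 0.0, 70.0]
wrist_force: [0.3, 0.5, -0.4]
opening: 0.06
time: 30.7
ee_pos: [0.5853, 0.1016, -0.0003]
tcp_rot: [-90.0, -0.0, 70.0]
wrist_force: [-0.4, -0.6, 4.8]
opening: 0.0439
time: 31.2
ee_pos: [0.5878, 0.102, 0.1041]
tcp_rot: [-90.5, -0.3, 70.0]
wrist_force: [0.8, 0.2, -0.3]
opening: 0.0431
time: 31.6
ee_pos: [0.5536, -0.0078, 0.0969]
tcp_rot: [-90.0, -0.0, 69.8]
wrist_force: [0.3, 0.2, -0.8]
opening: 0.0437
time: 32.0
ee_pos: [0.5227, -0.1171, 0.0967]
tcp_rot: [-90.0, -0.0, 69.8]
wrist_force: [0.0, 0.7, -0.6]
opening: 0.0436
time: 32.3
ee_pos: [0.5228, -0.1147, 0.0967]
tcp_rot: [-90.0, -0.0, 70.1]
wrist_force: [-0.4, -0.0, -0.6]
opening: 0.0433
104 [ 0.52272497 -0.11512647  0.10134225] ((0.5228015184402466, -0.11571075022220612), 0.018918156623840332)
[ 0.52271916 -0.11482799  0.0966653 ]
```

```bash
python3 -m jog '[[0.7,0.05,-0.14,-0.6,0,0,0],[0.7,0.05,-0.14,-1.2,0,0,0],[0.7,0.05,-0.14,-1.5,0,0,0],[0.7,0.05,-0.14,-1.5,0,0,0]]'
python3 -m jog '[[0.7,0,0,-0.15,0,0,0],[0.7,0,0,-0.3,0,0,0],[0.7,0,0,-0.3,0,0,0]]'
python3 -m jog '[[0.7,0,0,-0.2,0,0,0],[0.7,0,0,-0.4,0,0,0],[0.7,0,0,-0.4,0,0,0]]'
python3 -m jog '[[0.7,0,0,-0.15,0,0,0],[0.7,0,0,-0.3,0,0,0],[0.7,0,0,-0.3,0,0,0]]'
python3 -m jog '[[0.7,0,0,-0.1,0,0,0],[0.7,0,0,-0.1,0,0,0],[0.7,0,0,-0.1,0,0,0]]'
```

```text
time: 32.75
ee_pos: [0.5225, -0.1192, 0.057]
tcp_rot: [-89.8, 0.0, 70.0]
wrist_force: [-0.4, 0.1, -0.5]
opening: 0.0434
time: 33.05
ee_pos: [0.5237, -0.1195, 0.0515]
tcp_rot: [-90.0, 0.0, 70.0]
wrist_force: [-0.5, 0.0, 0.4]
opening: 0.0432
time: 33.35
ee_pos: [0.5243, -0.1194, 0.0422]
tcp_rot: [-90.1, -0.0, 70.0]
wrist_force: [-0.9, 0.8, 6.1]
opening: 0.0437
time: 33.65
ee_pos: [0.5233, -0.1191, 0.0335]
tcp_rot: [-89.9, -0.0, 70.0]
wrist_force: [-1.2, 2.9, -1.5]
opening: 0.0438
time: 33.95
ee_pos: [0.5235, -0.1191, 0.0317]
tcp_rot: [-90.0, -0.0, 70.0]
wrist_force: [-3.7, 4.7, 3.4]
opening: 0.0437
```

```bash
python3 -m jog '[[0.7,-0.02,0.04,-0.05,0,0,0],[0.7,-0.02,0.04,-0.08,0,0,0],[0.7,-0.02,0.04,-0.08,0,0,0]]'
python3 -m jog '[[0.3,0,0,0,0,0,0],[0.3,0,0,0,0,0,0],[0.3,0,0,0,0,0,0],[0.3,0,0,0,0,0,0]]'
python3 -m jog '[[0.3,0,0,0.5,0,0,0],[0.3,0,0,2,0,0,0],[0.3,0,0,3.6,0,0,0],[0.3,0,0,4.8,0,0,0],[0.3,0,0,4.8,0,0,0]]'
python3 -m jog '[[0.3,-2,0,0,0,0,0],[0.3,-4,0,0,0,0,0],[0.3,-5,0,0,0,0,0],[0.3,-5,0,0,0,0,0]]'
python3 - <<'E'
from h import *
o=bot.get_obs();print(o['ee_pos'],o['tcp_rot'],o['opening'])
p,d=shot('scene');p2,d2=shot('top')
for c,P,w_ in (('scene',p,cloud('scene',d)),('top',p2,cloud('top',d2))):
  X,Y,Z=w_[...,0],w_[...,1],w_[...,2]
  hsv=cv2.cvtColor(P,cv2.COLOR_RGB2HSV)
  m=(hsv[...,0]>40)&(hsv[...,0]<90)&(hsv[...,1]>60)&(np.hypot(X-.524,Y+.12)<.04)
  q=w_[m];A=np.c_[q[:,:2]-[.5238,-.1185],np.ones(len(q))];print(c,m.sum(),'plane',np.linalg.lstsq(A,q[:,2],rcond=None)[0],'c',(q.min(0)+q.max(0))/2)
a=cv2.resize(p[200:290,140:260],None,fx=3.3,fy=3.3);b=cv2.resize(p2[170:260,320:440],None,fx=3.3,fy=3.3)
cv2.imwrite('pics/11.png',np.hstack([a,b])[:,:,::-1])
E
```

```text
time: 34.25
ee_pos: [0.5237, -0.1188, 0.0311]
tcp_rot: [-90.1, 0.0, 70.0]
wrist_force: [-4.3, 1.8, 11.7]
opening: 0.0439
time: 34.65
ee_pos: [0.5232, -0.1185, 0.0295]
tcp_rot: [-90.0, 0.0, 70.0]
wrist_force: [0.2, 0.1, 0.7]
opening: 0.0598
time: 35.15
ee_pos: [0.5252, -0.1189, 0.1555]
tcp_rot: [-90.4, -0.1, 70.0]
wrist_force: [0.4, -0.0, 0.0]
opening: 0.0598
time: 35.55
ee_pos: [0.3959, -0.1184, 0.1503]
tcp_rot: [-90.0, 0.0, 69.9]
wrist_force: [1.0, -0.8, 1.2]
opening: 0.0597
[ 0.39592548 -0.11841722  0.15029277] [-9.00285414e+01  1.00448421e-02  6.99166759e+01] 0.059741129473715536
scene 88 plane [0.04817314 0.02627405 0.03506394] c [ 0.52070232 -0.12019448  0.03506803]
top 134 plane [ 0.01780968 -0.06475584  0.03764125] c [ 0.52225914 -0.11831031  0.03704143]
```

View pics/11.png

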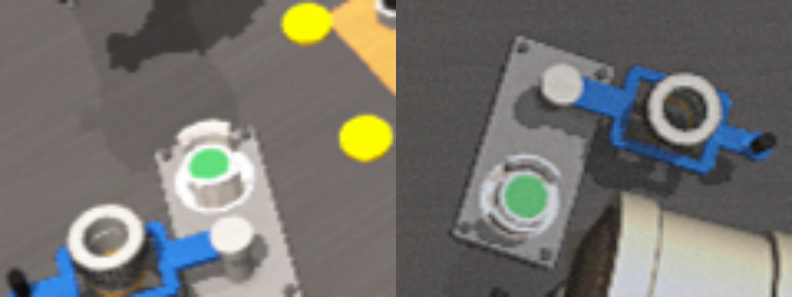

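The filter lies flat at about 37 mm, as expected. The bench has only this one green filter; the rest are look-alikes. Next I'll swing the arm shut.

```bash
python3 -m jog '[[0.5,0.6,-0.8,0,0,0,1.6],[0.5,1.2,-1.5,0,0,0,3.2],[0.5,1.9,-2.3,0,0,0,4.8],[0.5,2.6,-3.1,0,0,0,6.4],[0.5,3.2,-3.9,0,0,0,8]]'
python3 -m jog '[[0.5,0.6,-0.8,0,0,0,1.7],[0.5,1.2,-1.5,0,0,0,3.4],[0.5,1.9,-2.3,0,0,0,5.1],[0.5,2.6,-3.1,0,0,0,6.8],[0.5,3.2,-3.84,0,0,0,8.5]]'
python3 -m jog '[[0.5,0,0,0,0,0,1.5],[0.5,0,0,0,0,0,1.7],[0.5,0,0,0,0,0,1.7]]'
python3 - <<'E'
from h import *
p,d=shot('scene');w=cloud('scene',d);o=bot.get_obs();print(o['ee_pos'],o['tcp_rot'],o['opening'])
X,Y,Z=w[...,0],w[...,1],w[...,2]
m=(np.hypot(X-.557,Y+.31)<.03)&(Z>.075)&(Z<.102);q=w[m];print(m.sum(),np.median(q,0),p[m].mean(0)) if m.any() else 0
print(bot.get_obs()['q'][5])
E
```

```text
time: 36.15
ee_pos: [0.4801, -0.2169, 0.149]
tcp_rot: [-90.0, -0.0, 110.3]
wrist_force: [0.3, 1.5, -0.0]
opening: 0.043
time: 36.65
ee_pos: [0.56, -0.3129, 0.1484]
tcp_rot: [-90.0, -0.0, 152.8]
wrist_force: [-0.3, 0.1, 0.2]
opening: 0.0431
time: 36.95
ee_pos: [0.5587, -0.3118, 0.1489]
tcp_rot: [-90.0, -0.1, 160.8]
wrist_force: [0.3, -0.2, 0.2]
opening: 0.0425
[ 0.55857042 -0.31169394  0.14929043] [-9.00080736e+01 -2.66408883e-02  1.60805982e+02] 0.042623778000926954
40 [ 0.56108228 -0.31193912  0.0881127 ] [29.175 29.95  33.95 ]
-99.96989704150924
```

```bash
python3 -m jog '[[0.5,0,0,-1.4,0,0,0],[0.5,0,0,-2.8,0,0,0],[0.72,0,0,-2.8,0,0,0],[0.72,0,0,-2.8,0,0,0]]'
python3 - <<'E'
import numpy as np
h=np.array([.613,-.151])
at=lambda t:h+.1705*np.array([np.cos(np.radians(t)),np.sin(np.radians(t))])
for s in (251,211,171):
    print(s,at(s).round(4),[[float(v) for v in ((at(s-8*i)-at(s))/.025).round(2)] for i in range(1,6)])
print(((at(160)-at(171))/.025).round(2),at(160))
E
```

```text
time: 37.4
ee_pos: [0.5581, -0.3116, 0.0803]
tcp_rot: [-90.0, -0.0, 160.9]
wrist_force: [0.3, -0.2, 0.7]
opening: 0.0235
251 [ 0.5575 -0.3122] [[-0.88, 0.37], [-1.69, 0.86], [-2.43, 1.46], [-3.08, 2.16], [-3.63, 2.94]]
211 [ 0.4669 -0.2388] [[-0.43, 0.85], [-0.74, 1.75], [-0.92, 2.68], [-0.97, 3.63], [-0.89, 4.58]]
171 [ 0.4446 -0.1243] [[0.21, 0.93], [0.56, 1.82], [1.02, 2.65], [1.59, 3.41], [2.26, 4.08]]
[0.33 1.27] [ 0.45278241 -0.09268557]
```

```bash
python3 -m jog '[[0.72,-0.88,0.37,0,0,0,-1.6],[0.72,-1.69,0.86,0,0,0,-3.2],[0.72,-2.43,1.46,0,0,0,-4.8],[0.72,-3.08,2.16,0,0,0,-6.4],[0.72,-3.63,2.94,0,0,0,-8]]'
python3 -m jog '[[0.72,-0.43,0.85,0,0,0,-1.6],[0.72,-0.74,1.75,0,0,0,-3.2],[0.72,-0.92,2.68,0,0,0,-4.8],[0.72,-0.97,3.63,0,0,0,-6.4],[0.72,-0.89,4.58,0,0,0,-8]]'
python3 -m jog '[[0.72,0.21,0.93,0,0,0,-1.6],[0.72,0.33,1.27,0,0,0,-2],[0.72,0.33,1.27,0,0,0,-2]]'
python3 -m jog '[[0.72,0.05,0.15,0,0,0,0],[0.72,0.05,0.15,0,0,0,0]]'
python3 -m jog '[[0.72,0.04,0.12,0,0,0,0],[0.72,0.04,0.12,0,0,0,0]]'
python3 -m jog '[[0.72,0.03,0.1,0,0,0,0],[0.72,0.03,0.1,0,0,0,0]]'
```

```text
time: 37.9
ee_pos: [0.4679, -0.2387, 0.0828]
tcp_rot: [-90.1, 0.2, 120.5]
wrist_force: [0.7, 0.2, 0.3]
opening: 0.024
time: 38.4
ee_pos: [0.4461, -0.1236, 0.0829]
tcp_rot: [-90.3, 0.1, 80.6]
wrist_force: [0.5, -0.9, -0.0]
opening: 0.024
time: 38.7
ee_pos: [0.455, -0.0914, 0.0825]
tcp_rot: [-90.2, -0.0, 71.0]
wrist_force: [-0.0, -0.5, 0.6]
opening: 0.0243
time: 38.9
ee_pos: [0.4552, -0.0887, 0.0807]
tcp_rot: [-90.1, -0.0, 71.0]
wrist_force: [-0.4, 0.4, 0.0]
opening: 0.0236
time: 39.1
ee_pos: [0.4558, -0.0857, 0.0799]
tcp_rot: [-90.0, 0.0, 71.0]
wrist_force: [-0.1, 0.2, 0.8]
opening: 0.0237
time: 39.3
ee_pos: [0.456, -0.0852, 0.0798]
tcp_rot: [-90.0, 0.3, 70.9]
wrist_force: [-3.8, -14.1, 2.0]
opening: 0.0241
```

The stop is felt again. I'll press briefly, ease off, lift, and pre-rotate the wrist above the ring.

```bash
python3 -m jog '[[0.72,0.03,0.1,0,0,0,0],[0.72,0.03,0.1,0,0,0,0]]'
python3 -m jog '[[0.72,-0.06,-0.35,0,0,0,0],[0.72,-0.06,-0.35,0,0,0,0],[0.6,-0.06,-0.35,2,0,0,0],[0.6,-0.06,-0.35,4,0,0,0],[0.6,-0.06,-0.35,4,0,0,0]]'
python3 -m jog '[[0.1,0.7,-0.3,0,0,0,1.7],[0.1,1.4,-0.6,0,0,0,3.4],[0.1,2,-0.9,0,0,0,5.1],[0.1,2.6,-1.2,0,0,0,6.8],[0.1,2.75,-1.3,0,0,0,8.5]]'
python3 -m jog '[[0,0,0,0,0,0,1.7],[0,0,0,0,0,0,3.4],[0,0,0,0,0,0,5.1],[0,0,0,0,0,0,6.8],[0,0,0,0,0,0,8.5]]'
python3 -m jog '[[0,0,0,0,0,0,1.7],[0,0,0,0,0,0,3.4],[0,0,0,0,0,0,5.1],[0,0,0,0,0,0,6.8],[0,0,0,0,0,0,8.5]]'
python3 -m jog '[[0,0,0,0,0,0,1.7],[0,0,0,0,0,0,3.4],[0,0,0,0,0,0,5.1],[0,0,0,0,0,0,6.2],[0,0,0,0,0,0,6.2]]'
python3 -m jog '[[0,0,0,0,0,0,0],[0,0,0,0,0,0,0]]'
python3 - <<'E'
from h import *
p,d=shot('scene','12',crop=(180,300,120,280),scale=4);w=cloud('scene',d);o=bot.get_obs();print(o['ee_pos'],o['tcp_rot'],o['opening'],o['q'])
X,Y,Z=w[...,0],w[...,1],w[...,2]
for r in bot.regions_of('scene','ring_top')[:1]:
    x=w[r['pixels']];x=x[~np.isnan(x[:,0])];k=x[(x[:,2]>.110)&(x[:,2]<.120)]
    print(r['conf'],cv2.minEnclosingCircle(k[:,:2].astype(np.float32)),len(k),k.mean(0))
E
```

```text
time: 39.5
ee_pos: [0.4561, -0.0849, 0.0798]
tcp_rot: [-90.0, 0.6, 70.8]
wrist_force: [-6.9, -28.8, 2.8]
opening: 0.0238
time: 40.0
ee_pos: [0.458, -0.0892, 0.1862]
tcp_rot: [-90.5, -0.1, 71.0]
wrist_force: [0.5, 0.4, -0.2]
opening: 0.034
time: 40.5
ee_pos: [0.5256, -0.1218, 0.1788]
tcp_rot: [-90.0, -0.1, 113.8]
wrist_force: [-0.5, 0.2, -0.8]
opening: 0.0767
time: 41.0
ee_pos: [0.5245, -0.1213, 0.1793]
tcp_rot: [-90.0, -0.0, 156.3]
wrist_force: [-0.4, -0.4, 0.6]
opening: 0.0852
time: 41.5
ee_pos: [0.5246, -0.1212, 0.1793]
tcp_rot: [-90.0, -0.0, -161.2]
wrist_force: [-0.3, -0.2, 0.7]
opening: 0.0853
time: 42.0
ee_pos: [0.5245, -0.1213, 0.1794]
tcp_rot: [-90.0, 0.0, -130.4]
wrist_force: [0.5, -0.2, 0.3]
opening: 0.0855
time: 42.2
ee_pos: [0.5245, -0.1215, 0.1796]
tcp_rot: [-90.0, 0.0, -130.7]
wrist_force: [-0.4, 0.3, 0.5]
opening: 0.0853
[ 0.52450502 -0.12158558  0.17964399] [-9.00092889e+01  6.25685341e-03 -1.30627945e+02] 0.08586557422868067 [-1.30564395e+01  2.62275749e+00  1.87033217e+00  8.92529127e+01
  9.84571420e-03 -1.52428496e+02]
0.94 ((0.5231804251670837, -0.11818738281726837), 0.03154992312192917) 216 [ 0.52547687 -0.11976895  0.113968  ]
```

View pics/12.png

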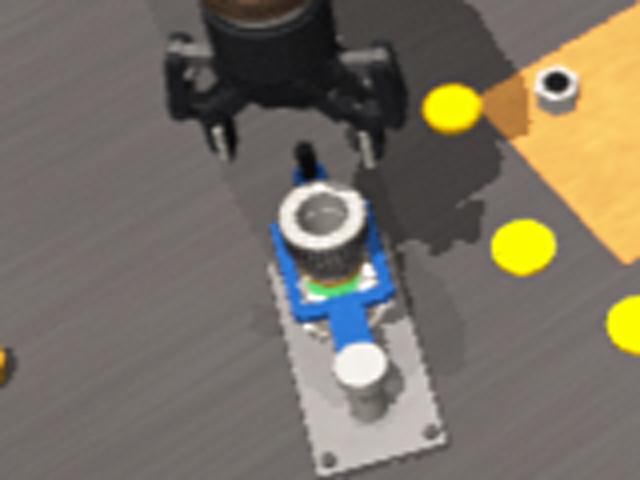

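The arm is shut with the green filter beneath the foot, and the ring is at about (0.5235,-0.1185). I'll lower and grip it.

```bash
python3 -m jog '[[0,-0.04,0.12,-1,0,0,0],[0,-0.04,0.12,-2.4,0,0,0],[0,-0.04,0.12,-3.2,0,0,0],[0,-0.04,0.12,-3.34,0,0,0],[0,-0.04,0.12,-3.34,0,0,0]]' 50
python3 -m jog '[[0,0,0,0,0,0,0],[0.4,0,0,0,0,0,0],[0.4,0,0,0,0,0,0],[0.4,0,0,0,0,0,0],[0.5,0,0,0,0,0,0]]' 60
```

```text
time: 42.8
ee_pos: [0.5233, -0.1186, 0.0963]
tcp_rot: [-90.0, -0.0, -130.6]
wrist_force: [-0.0, -0.2, -0.1]
opening: 0.0854
time: 43.3
ee_pos: [0.5243, -0.1189, 0.0979]
tcp_rot: [-89.9, 0.1, -130.5]
wrist_force: [-0.8, -0.3, 6.2]
opening: 0.0582
```

```bash
python3 -m jog '[[0.5,0,0,-0.03,0,0,-1.6],[0.5,0,0,-0.056,0,0,-3.2],[0.5,0,0,-0.084,0,0,-4.8],[0.5,0,0,-0.112,0,0,-6.4],[0.5,0,0,-0.14,0,0,-8]]'
python3 -m jog '[[0.5,0,0,0,0,0,0],[0.5,0,0,0,0,0,0]]'
python3 -c "
from h import *
o=bot.get_obs();print(o['tcp_rot'],o['wrist_force'],o['torque'])
p,d=shot('scene');w=cloud('scene',d)
m=(np.hypot(w[...,0]-.524,w[...,1]+.1185)<.03)&(w[...,2]>.10)&(w[...,2]<.125)&(p.min(2)>120);print('ringtop z',np.median(w[m][:,2]),m.sum())"
```

```text
time: 43.8
ee_pos: [0.5224, -0.1193, 0.0943]
tcp_rot: [-89.9, -0.1, -170.9]
wrist_force: [-11.1, -1.6, 12.5]
opening: 0.0579
time: 44.0
ee_pos: [0.5224, -0.1192, 0.0943]
tcp_rot: [-89.9, -0.1, -170.6]
wrist_force: [-10.6, -2.1, 12.2]
opening: 0.0577
[-8.99347443e+01 -8.48807038e-02 -1.70598311e+02] [-10.60830297  -2.06275691  12.23709538] [-0.37187516  2.53018101 -0.17501551]
ringtop z 0.11081620392200708 77
```

```bash
python3 -m jog '[[0.5,-0.07,0,0.0,0,0,-1.6],[0.5,-0.07,0,-0.02,0,0,-3.2],[0.5,-0.07,0,-0.05,0,0,-4.8],[0.5,-0.07,0,-0.07,0,0,-6.4],[0.5,-0.07,0,-0.1,0,0,-8]]'
python3 -m jog '[[0.5,0,0,-0.03,0,0,-1.6],[0.5,0,0,-0.056,0,0,-3.2],[0.5,0,0,-0.084,0,0,-4.8],[0.5,0,0,-0.112,0,0,-6.4],[0.5,0,0,-0.14,0,0,-8]]'
python3 -c "
from h import *
o=bot.get_obs();print(o['tcp_rot'],o['wrist_force'],o['torque'],o['q'][5])
p,d=shot('scene');w=cloud('scene',d)
m=(np.hypot(w[...,0]-.524,w[...,1]+.1185)<.03)&(w[...,2]>.095)&(w[...,2]<.125)&(p.min(2)>120);print('ringtop z',np.median(w[m][:,2]),m.sum())"
```

```text
time: 44.55
ee_pos: [0.5199, -0.1185, 0.0909]
tcp_rot: [-89.9, -0.2, 149.1]
wrist_force: [-12.9, 2.0, 9.4]
opening: 0.0576
time: 45.05
ee_pos: [0.5189, -0.1171, 0.0873]
tcp_rot: [-89.8, -0.3, 109.2]
wrist_force: [-18.3, 9.8, 11.8]
opening: 0.0578
[-89.77891728  -0.29454264 109.17638374] [-18.30805632   9.7640729   11.80390957] [2.32738831 3.86394312 0.20253417] -31.962302885888818
ringtop z 0.1038742603210322 97
```

Height tracks angle (120° gave 10 mm), but side force is building from an off-centre grip. I'll release, recentre and regrip.

```bash
python3 -m jog '[[0.15,0,0,0,0,0,0],[0.15,0,0,0,0,0,0],[0.15,0,0,0,0,0,0]]'
python3 -c "
from h import *
o=bot.get_obs();print(o['ee_pos'],o['tcp_rot'],o['wrist_force'],o['torque'],o['q'][5])
for i in range(2):
  p,d=shot('scene');w=cloud('scene',d)
  for r in bot.regions_of('scene','ring_top')[:1]:
    x=w[r['pixels']];x=x[~np.isnan(x[:,0])];k=x[(x[:,2]>.099)&(x[:,2]<.108)];print(r['conf'],cv2.minEnclosingCircle(k[:,:2].astype(np.float32)),len(k),np.median(k,0))
"
```

```text
time: 45.4
ee_pos: [0.5221, -0.1189, 0.0871]
tcp_rot: [-90.0, 0.0, 109.5]
wrist_force: [0.5, 0.6, -0.5]
opening: 0.0724
[ 0.52212433 -0.11885506  0.08707143] [-9.00428223e+01  3.50776844e-02  1.09480134e+02] [ 0.51558584  0.55257164 -0.47721001] [ 0.02232945 -0.01539713  0.05115704] -32.30068520338691
0.87 ((0.5266056656837463, -0.11882465332746506), 0.030398810282349586) 149 [ 0.53728923 -0.11250085  0.10370135]
0.68 ((0.5264970064163208, -0.11815536767244339), 0.03180108591914177) 150 [ 0.53609017 -0.11054551  0.10333024]
```

```bash
python3 -m jog '[[0.5,0,0,0,0,0,0],[0.5,0,0,0,0,0,0],[0.5,0,0,0,0,0,0],[0.5,0,0,0,0,0,0]]' 60
python3 -c "
from h import *
o=bot.get_obs();print(o['ee_pos'],o['tcp_rot'],o['wrist_force'],o['torque'])"
```

```text
time: 46.0
ee_pos: [0.5216, -0.1185, 0.0873]
tcp_rot: [-90.0, -0.0, 109.5]
wrist_force: [-3.3, 1.0, 4.9]
opening: 0.0582
[ 0.52157118 -0.11852416  0.08729453] [-9.00049770e+01 -1.29544659e-02  1.09479329e+02] [-3.26572999  1.03080949  4.92145632] [ 0.38065394  0.70164713 -0.01337115]
```

```bash
python3 -m jog '[[0.5,0,0,-0.02,0,0,-1.6],[0.5,0,0,-0.05,0,0,-3.2],[0.5,0,0,-0.08,0,0,-4.8],[0.5,0,0,-0.11,0,0,-6.4],[0.5,0,0,-0.14,0,0,-8]]'
python3 -m jog '[[0.5,0,0,-0.03,0,0,-1.6],[0.5,0,0,-0.056,0,0,-3.2],[0.5,0,0,-0.084,0,0,-4.8],[0.5,0,0,-0.112,0,0,-6.4],[0.5,0,0,-0.14,0,0,-8]]'
python3 -m jog '[[0.15,0,0,0,0,0,0],[0.15,0,0,0,0,0,0],[0.15,0,0,0,0,0,0]]'
python3 -c "
from h import *
o=bot.get_obs();print(o['ee_pos'],o['tcp_rot'],o['q'][5])
for i in range(2):
  p,d=shot('scene');w=cloud('scene',d)
  m=(np.hypot(w[...,0]-.524,w[...,1]+.1185)<.03)&(w[...,2]>.09)&(w[...,2]<.125)&(p.min(2)>120);print('ringtop z',np.median(w[m][:,2]),m.sum())"
```

```text
time: 46.5
ee_pos: [0.5216, -0.1187, 0.0837]
tcp_rot: [-90.0, 0.0, 69.2]
wrist_force: [-3.4, 1.3, 6.6]
opening: 0.0579
time: 47.0
ee_pos: [0.5212, -0.1186, 0.0803]
tcp_rot: [-90.0, 0.0, 29.2]
wrist_force: [-4.6, 2.6, 7.3]
opening: 0.0579
time: 47.3
ee_pos: [0.5219, -0.1188, 0.0797]
tcp_rot: [-90.0, -0.0, 29.6]
wrist_force: [0.5, 0.5, 0.4]
opening: 0.073
[ 0.52185155 -0.11876089  0.07965627] [-9.00058113e+01 -5.99792113e-03  2.96163978e+01] 47.56294295685642
ringtop z 0.09686469575122775 111
ringtop z 0.0965780655241803 106
```

```bash
python3 -m jog '[[0.5,0,0,0.03,0,0,0],[0.5,0,0,0.03,0,0,0],[0.5,0,0,0.03,0,0,0],[0.5,0,0,0.03,0,0,0]]' 60
T(){ python3 -c "
from h import *
o=bot.get_obs();print('  T',o['tcp_rot'].round(1) if hasattr(o['tcp_rot'],'round') else o['tcp_rot'],o['wrist_force'],o['torque'])"; }
python3 -m jog '[[0.5,0,0,-0.03,0,0,-1.6],[0.5,0,0,-0.056,0,0,-3.2],[0.5,0,0,-0.084,0,0,-4.8],[0.5,0,0,-0.112,0,0,-6.4]]';T
python3 -m jog '[[0.5,0,0,-0.03,0,0,-1.6],[0.5,0,0,-0.056,0,0,-3.2]]';T
python3 -m jog '[[0.5,0,0,-0.03,0,0,-1.6]]';T
python3 -m jog '[[0.5,0,0,-0.03,0,0,-1.6]]';T
python3 -m jog '[[0.5,0,0,-0.03,0,0,-1.6]]';T
```

```text
time: 47.8
ee_pos: [0.5217, -0.1188, 0.0809]
tcp_rot: [-90.0, -0.0, 29.5]
wrist_force: [-3.2, -0.3, 5.3]
opening: 0.058
time: 48.2
ee_pos: [0.5212, -0.1184, 0.0781]
tcp_rot: [-90.0, 0.0, -2.8]
wrist_force: [-6.5, 1.9, 8.7]
opening: 0.0575
  T [-90.    0.   -2.8] [-6.50144121  1.88003313  8.70259676] [0.39009618 1.42477363 0.14971932]
time: 48.4
ee_pos: [0.5209, -0.1183, 0.0767]
tcp_rot: [-90.0, 0.1, -18.8]
wrist_force: [-7.6, 3.2, 8.6]
opening: 0.0576
  T [-90.    0.1 -18.8] [-7.59988695  3.24927496  8.55420561] [0.66715305 1.81762    0.14146274]
time: 48.5
ee_pos: [0.5207, -0.1182, 0.0761]
tcp_rot: [-90.0, 0.1, -26.8]
wrist_force: [-8.0, 3.6, 12.1]
opening: 0.0579
  T [-90.    0.1 -26.8] [-7.97685176  3.58477826 12.12698362] [0.88729537 2.13607653 0.12919261]
time: 48.6
ee_pos: [0.5206, -0.118, 0.0754]
tcp_rot: [-90.0, 0.1, -34.8]
wrist_force: [-10.8, 4.6, 12.8]
opening: 0.0579
  T [-90.    0.1 -34.8] [-10.82402188   4.56512986  12.79530616] [1.0720436  2.24123442 0.10381282]
time: 48.7
ee_pos: [0.5205, -0.1179, 0.0747]
tcp_rot: [-90.0, 0.1, -42.8]
wrist_force: [-10.2, 4.5, 13.9]
opening: 0.0577
  T [-90.    0.1 -42.8] [-10.16781658   4.52984889  13.88590206] [1.26378018 2.37496695 0.19441074]
```

```bash
python3 -m jog '[[0.5,0,0,-0.03,0,0,-1.6],[0.5,0,0,-0.036,0,0,-2.2],[0.5,0,0,-0.036,0,0,-2.2]]'
python3 -m jog '[[0.1,0,0,0,0,0,0],[0.1,0,0,0,0,0,0],[0,0,0,0,0,0,0],[0,0,0,0,0,0,0]]'
python3 -m jog '[[0,0,0,1,0,0,0],[0,0,0,3,0,0,0],[0,0,0,5,0,0,0],[0,0,0,5,0,0,0]]'
python3 -m jog '[[0,-2,0,0,0,0,0],[0,-4,0,0,0,0,0],[0,-6,0,0,0,0,0],[0,-7,0,0,0,0,0],[0,-7,0,0,0,0,0]]'
python3 -m jog '[[0,0,2,0,0,0,0],[0,0,4,0,0,0,0],[0,0,6,0,0,0,0],[0,0,7,0,0,0,0],[0,0,7,0,0,0,0]]'
python3 - <<'E'
from h import *
p0=cv2.imread('pics/0top.png')
P={}
for c in ('scene','top'):
  z=[];a=[]
  for i in range(3):
    p,d=shot(c);w=cloud(c,d);R=np.hypot(w[...,0]-.5237,w[...,1]+.1185)
    m=(R<.031)&(R>.022)&(w[...,2]>.08)&(w[...,2]<.125)&(p.min(2)>110);z.append(np.median(w[m][:,2]))
    if c=='scene':
      for r in bot.regions_of(c,'ring_top')[:1]:
        x=w[r['pixels']];x=x[~np.isnan(x[:,0])];z.append(('reg90',np.percentile(x[:,2],85)))
  P[c]=p;print(c,z,m.sum())
  hsv=cv2.cvtColor(p,cv2.COLOR_RGB2HSV)
  m=(hsv[...,0]>100)&(hsv[...,0]<122)&(hsv[...,1]>140)&(abs(w[...,0]-.53)<.1)&(abs(w[...,1]+.12)<.1)
  print('blue z',np.percentile(w[m][:,2],[10,50,90]))
a=cv2.resize(P['scene'][200:290,140:260],None,fx=3.3,fy=3.3);b=cv2.resize(P['top'][170:260,320:440],None,fx=3.3,fy=3.3)
cv2.imwrite('pics/13.png',np.hstack([a,b])[:,:,::-1])
E
```

```text
time: 49.0
ee_pos: [0.5204, -0.1177, 0.0738]
tcp_rot: [-90.0, 0.2, -53.6]
wrist_force: [-9.9, 5.7, 13.4]
opening: 0.0579
time: 49.4
ee_pos: [0.5218, -0.1188, 0.073]
tcp_rot: [-90.0, -0.0, -53.5]
wrist_force: [0.7, -0.6, -0.5]
opening: 0.0854
time: 49.8
ee_pos: [0.524, -0.1193, 0.2053]
tcp_rot: [-89.6, -0.4, -53.5]
wrist_force: [-0.0, 0.3, 0.4]
opening: 0.0856
time: 50.3
ee_pos: [0.3446, -0.1187, 0.1987]
tcp_rot: [-90.0, -0.1, -53.6]
wrist_force: [1.4, 0.1, 0.2]
opening: 0.0855
time: 50.8
ee_pos: [0.3472, 0.059, 0.1978]
tcp_rot: [-90.0, 0.0, -53.3]
wrist_force: [-0.0, 0.2, -0.0]
opening: 0.0852
scene [np.float64(0.08986699473351989), ('reg90', np.float64(0.09111450335734611)), np.float64(0.08962994518476444), ('reg90', np.float64(0.09124859184294466)), np.float64(0.09002912467826502), ('reg90', np.float64(0.09071147487450626))] 141
blue z [0.06015281 0.063615   0.06655071]
top [np.float64(0.09237033311235611), np.float64(0.09191086653372528), np.float64(0.0926256501587768)] 162
blue z [0.06132912 0.06546344 0.06975499]
```

View pics/13.png

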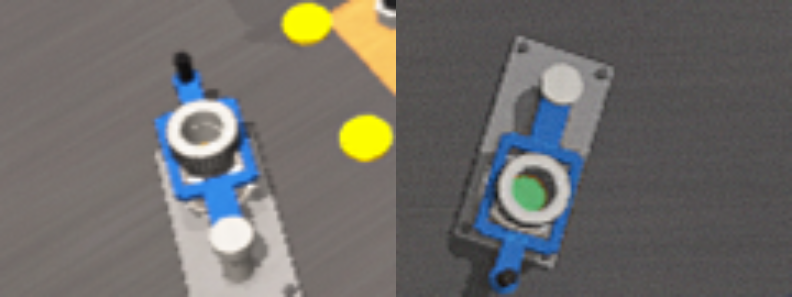

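The ring has come down about 24.3–24.7 mm, which is 4.86–4.94 rad, or about 0.5 rad past first touch. The arm is shut and the robot is clear of everything. Handing in.

```bash
python3 -c "
from h import *
print(bot.job_done(), bot.get_obs()['time'])"
```

```text
the job is handed in; nothing more can be done
the job is handed in; nothing more can be done
```

The job is done and handed in at about 51 s on the robot's clock, well inside the 210 s limit.

- **Swing arm:** I worked it shut against its stop (41 N felt), then fully open against the other stop (about 46 N). It moved freely, with no resistance above the sensor noise between the stops.
- **Loading:** I seated the lens dome up, then the spacer, which had been knocked about 4 cm aside and was found again. The one green filter went in last. I took the yellow and brown discs as look-alikes and left them; the nut and tools were not touched.
- **Clamping:** I swung the arm shut again to its stop. The ring then went 283° (4.94 rad) clockwise, with two regrips because side force had built up from an off-centre first grip.

**Last checks:**
- **Filter:** it lay flat before the arm was shut, its top measured at about 36–37 mm above the bench against 37 mm expected.
- **Arm and view:** the final picture shows the arm shut over the barrel with the green glass under the ring, and the gripper well clear.
- **Ring:** it came down about 24.3 mm by camera against 24.7 mm by turn count. That puts it roughly 0.45–0.55 rad past the calculated first touch, inside the 0.3–0.8 window.

First touch itself was not felt as a clear jump in torque, so the clamping depth rests on turn and height rather than on force. No check failed; the two ring-depth figures differ by only about 0.4 mm.

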